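# Clip down the bench air line and set its valve two turns open

## Robot

A 6-joint arm with a two-finger parallel gripper is mounted at the origin on the work surface; the furniture and walls round the work are solid. World frame = base frame: x ahead of the robot, y to its left, z up, the work surface at z = 0. Lengths are in mm, angles in rad, forces in N, time in s.
With the tool pointing down it reaches from about 400 to 925 mm from the base axis. Payload 12.5 kg.
Tool frame: the origin (TCP) lies at the very end of the fingers, on their centre line; the grasp point (between the pads) lies 19 mm behind it; y points along the fingers, z is the direction in which the jaws open and shut, and the axes are right-handed (so a half turn about y gives the same grasp; the last joint's range is limited). The gripper opens to 95 mm and grips with 3 to 60 N. Pads are 20 mm wide; open, the fingers measure 119 mm over their backs; the gripper's body (75 mm by 180 mm) begins 59 mm behind the grasp point.
Start: joints at [1.234, 0.491, 1.559, -0, 1.092, -0.106], TCP at [142.954, 608.45, 214.661] pointing down, gripper open.
Joint ranges: [-3.1, 3.1], [-0.84, 2.19], [0.05, 2.79], [-1.13, 4.28], [0.06, 2.93], [-2.69, 2.69]. Speed limits (rad/s): [2.22, 2.22, 2.79, 3.14, 3.14, 3.14].

## Interface

Orientations are given as [roll, pitch, yaw] about the fixed x, y, z axes, in that order (R = Rz(yaw) Ry(pitch) Rx(roll)).
In Python, from cell import env, optics gives the robot as it stands.
- The arm moves only by the tool drive_tool, never from a script. Its argument "steps" is a list of rows, each an object with "slide": the shift along the tool's x, y, z in m, a list of three; "dr": the turn, a rotation vector about the tool's x, y, z in rad, a list of three; "fingers": the finger opening in m, from 0 to 0.0951. A call has 1 to 5 rows; each row is the pose to reach, as a shift and turn from the pose commanded when the call began, along the tool's axes at that moment; what a row does not reach only later rows make up. A row lasts 1/12 s, in which the tool goes at most 41.7 mm and 7.16 degrees, less where a joint would pass 70% of its speed; a pose out of reach is approached as far as the arm can. A call with a gripper value outside its range is refused whole. The fingers move at their own pace and stop on an object; the grip force is fixed at half the most. Time passes only in rows, so rows that repeat a pose let the fingers close. It gives the time, the measured TCP pose, the force and the opening at its end, in the units of the state.
- env.state(): the state, without advancing time (a new reading comes with each control period).
- optics.read_camera(name): name is "scene" or "top" or "wrist"; returns the picture (480x640x3 uint8, red, green, blue); there is no depth.
- optics.camera_model(name): a dict with "mtx" (3x3 intrinsics, pixels), "R" (3x3) and "t" (3): a world point X has camera coordinates R X + t. Camera axes: x right, y down, z forward; pixel columns grow to the right and rows downward; lengths in mm; the calibration is good to about 2 mm. A picture is of the moment at which its call begins: read the wrist's pose just before it. camera_model takes no time and is no camera call; for the wrist camera it gives the pose at the moment of the call.
- env.job_done(): hands the job in, once; it reports no verdict.
The state is a dict: "t": time; "joints": joint angles; "qvel": joint speeds; "tau": joint torques, N m; "eef_pos": TCP position; "tcp_rot": TCP orientation; "ft_force": force on the tool from outside, world axes, zero at the start; "moment": the same for the moment, N m; "opening": opening from 0.0 (shut) to 1.0 (fully open).
Only numpy, scipy, OpenCV 4.12 (cv2) and the standard library are available. Lean on these libraries where they do the work, as an engineer would, in place of code of your own. Each camera call takes 0.05 s, during which the arm holds its last target.

## Task

Get the bench air line ready for the airbrush. First press both hinged pipe clips down over the copper pipe until each snaps shut, so that the pipe cannot twist; then take the crank handle of the valve's hand wheel, close the valve (clockwise seen from above) to its stop and back it off exactly two full turns. Finish with the handle still gripped and held there, so that it cannot creep when the air comes on, and leave the other things on the bench alone.

Things in the scene. Friction and masses are not known exactly. Their poses are not given: they have to be found in the camera images.
- air_station: bench air station fixed to the bench: plywood board 160 x 430 x 15 mm (its x, y, z), origin under the board's centre at bench height, z up, x away from the robot at yaw 0. A 22 mm copper pipe runs along its y at x = 0, axis 55 mm high; brass valve at y = 0, hinged pipe clips at y = +120 and -120 mm, gauge (to 108 mm high) and hose tail at the +y end, quick coupling at the -y end
- clip_left (a joint): angle of the clip at station y = +120 mm (black, 26 mm wide): 0 = shut, grows as the free end rises; starts 0.5 to 0.85 rad, stays where left. Hinge along y at station x = +30 mm, 55 mm high; the flat top reaches 78 mm from it to -x, 74 mm high when shut. In the last 0.2 rad a nub is forced past a sprung detent pin (about 6 N on the tab), then it stays shut
- clip_right (a joint): the same for the clip at the station's y = -120 mm
- clip_left_tab (a point): point to press on the left clip: on its upper face near the free end, 66 mm from the hinge along the clip and 19 mm off the hinge at right angles to it (when shut at station x = -36 mm, y = +120 mm, 74 mm high). Turns with the clip: its z is the upper face's normal, its x points to the hinge
- clip_right_tab (a point): the same point on the right clip (station y = -120 mm)
- valve_axis (a point): point on the vertical axis of the hand wheel, at the height of the top of its rim (128 mm above the bench). The wheel is dished, 107 mm across, with a threaded stem in the middle that rises 2.2 mm a turn as the valve opens and always stays below the top of the rim
- valve_wheel (a joint): angle of the hand wheel in rad: 0 = closed, at the hard stop; grows as the valve opens, anticlockwise from above (6.283 a turn; two turns open = 12.566; far stop at 22). Starts 2.5 to 6.5 rad open, stays where left, takes about 3 to 4 N at the handle to turn
- crank_handle: black round upright handle on the wheel's rim, 48 mm from the wheel's axis, 22 mm in diameter, 46 mm tall (129 to 175 mm high, bolt head on top to 179 mm); origin at its centre, 152 mm high. It revolves freely on its pin, so a gripper holding it can keep its direction while led round the circle
- wrench: small steel wrench, 150 mm long, lying on the bench in front of the station; leave alone
- linen_tape: roll of brown linen tape, 66 mm across, 19 mm high, in front of the station; origin at its underside; leave alone
- thread_spool: white thread spool, 54 mm across, 62 mm high, standing behind the station; origin at its underside; leave alone
- round_tin: round grey tin, 96 mm across, 26 mm high, behind the station; origin at its underside; leave alone
- mug: blue mug without a handle, 84 mm across, 83 mm high, behind the station to the right; origin at its underside; leave alone

How it is judged (in metres and radians):
On the way, in this order (a step that is already met when the one before it is completed fails the run):
1. both pipe clips are pressed past their detents and shut (value of joint each of clip_left, clip_right below 0.05 rad), for 0.2 s.
2. the valve is closed to its stop, with the clips shut (all of step 1 and value of joint valve_wheel below 0.12 rad), for 0.1 s.
At the end, for the whole second after the job is handed in: the valve wheel stands still two turns (12.566 rad) from its stop within 0.25 rad (14 degrees), the fingers grip the crank handle (over 3 N, grasp point within 30 mm of its centre) and both pipe clips are still shut (within 0.05 rad) (all of step 1 and value of joint valve_wheel between 12.316 and 12.816 rad and velocity of joint valve_wheel between -0.1 and 0.1 rad/s and contact force between the fingers and crank_handle above 3 N and distance between the grasp point and crank_handle below 0.03 m); the arm keeps its last pose, push and grip.
It fails at once if a bystander is pushed more than 30 mm (distance of any of wrench, linen_tape, thread_spool, round_tin, mug from where it was at the start of the episode above 0.03 m).
It also fails if it takes over 72 s, if anything falls off the work surface, if the arm or the gripper's body presses on something with over 40 N, if the wrist force passes 120 N, or if a joint passes its speed limit or range.

## Working session

There is one attempt and no reset: what is moved stays moved. The work goes in short steps, Python scripts to look and compute and a tool call to move; the robot and the scene stay as the last step left them, time stands still between calls to the robot, and variables do not carry over. Pictures are saved under pics/ and viewed, and the job is handed in when it is done.

Besides the shell and the picture viewer there is one more tool, called after "Request:" by a JSON object that holds its "fn" and its "kwargs". drive_tool: Moves the arm, as the interface text tells. Its arguments: {"type":"object","properties":{"steps":{"type":"array","items":{"type":"object","properties":{"slide":{"type":"array","items":{"type":"number"}},"dr":{"type":"array","items":{"type":"number"}},"fingers":{"type":"number"}}}}},"required":["steps"]}

```bash
ls; mkdir -p pics; python3 - <<'E'
from cell import env, optics
import cv2
print(env.state())
for n in ("scene","top","wrist"):
    m=optics.camera_model(n); print(n,m)
    cv2.imwrite(f"pics/{n}0.png",optics.read_camera(n)[:,:,::-1])
E
```

```text
pics
{'t': 0.0, 'joints': array([ 1.23435962e+00,  4.91538075e-01,  1.55946915e+00,  2.25733185e-05,
        1.09170874e+00, -1.05560329e-01]), 'qvel': array([-0.00166906, -0.0003804 , -0.00062397,  0.00132555, -0.00063523,
       -0.00149669]), 'tau': array([ 1.79095634e-03, -6.12646222e+01, -2.58187580e+01,  6.93069468e-02,
        4.82361973e-02, -1.07997494e-04]), 'eef_pos': array([142.88263302, 608.18551384, 214.06831645]), 'tcp_rot': array([-1.57191128e+00,  1.38266439e-04, -2.30886868e-01]), 'ft_force': array([ 0.06817586, -0.14173798, -0.10957323]), 'moment': array([-0.06057811,  0.00145069,  0.0462739 ]), 'opening': 0.9998458234710667}
scene {'mtx': array([[452.63769917,   0.        , 317.85757706],
       [  0.        , 452.63769917, 240.77741041],
       [  0.        ,   0.        ,   1.        ]]), 'R': array([[ 0.40222594, -0.91547254, -0.01115022],
       [-0.62833274, -0.26716809, -0.7306293 ],
       [ 0.66589207,  0.3008841 , -0.68268331]]), 't': array([-270.7642722 ,  433.70005503,  531.15702023])}
top {'mtx': array([[497.27402636,   0.        , 317.91354883],
       [  0.        , 497.27402636, 233.91134299],
       [  0.        ,   0.        ,   1.        ]]), 'R': array([[-0.01571842, -0.99981937,  0.01068474],
       [-0.98368377,  0.01354761, -0.17939541],
       [ 0.17921825, -0.01333021, -0.98371903]]), 't': array([-14.11714882, 584.95698294, 864.93437062])}
wrist {'mtx': array([[336.86812376,   0.        , 315.96676681],
       [  0.        , 336.86812376, 237.44459862],
       [  0.        ,   0.        ,   1.        ]]), 'R': array([[ 2.28562160e-01,  9.73529298e-01, -2.12492667e-04],
       [ 9.38909011e-01, -2.20376416e-01,  2.64356020e-01],
       [ 2.57311502e-01, -6.06212940e-02, -9.64425139e-01]]), 't': array([-624.52552038,  -29.74365398,  390.48981209])}
```

View pics/scene0.png

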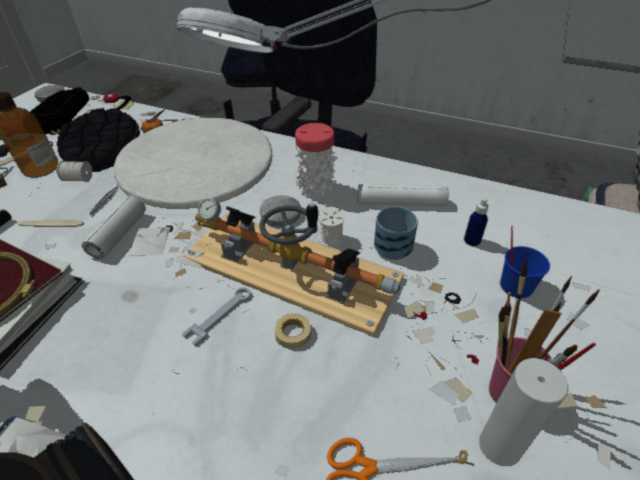

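View pics/top0.png

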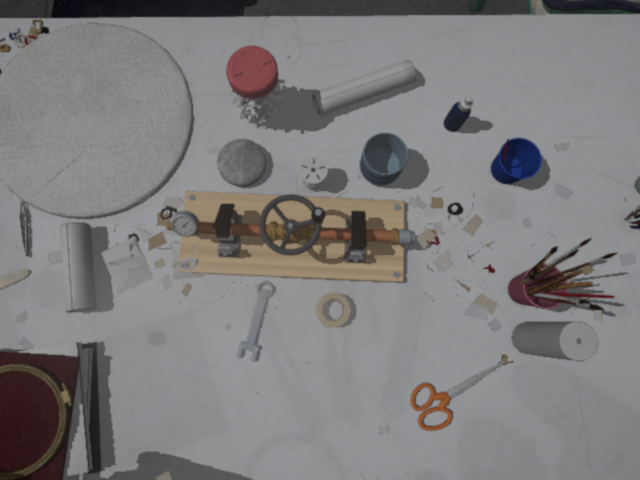

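View pics/wrist0.png

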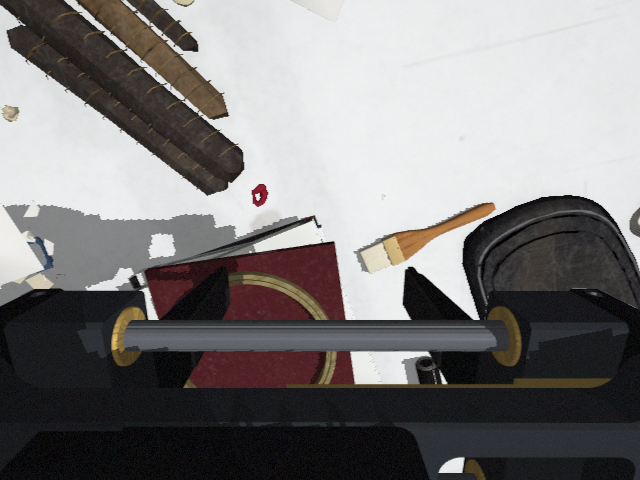

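The top view shows the board at about (180–405, 190–283), the wheel at (291,225), the handle at (319,213) and the clips at (227,228) and (357,236). I'll enlarge both views to measure.

```bash
python3 - <<'E'
import cv2
a=cv2.imread("pics/top0.png")[180:300,155:425]; cv2.imwrite("pics/top0c.png",cv2.resize(a,None,fx=2.9,fy=2.9,interpolation=cv2.INTER_CUBIC))
a=cv2.imread("pics/scene0.png")[185:335,175:415]; cv2.imwrite("pics/scene0c.png",cv2.resize(a,None,fx=3.3,fy=3.3,interpolation=cv2.INTER_CUBIC))
E
```

```text
(no output)
```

View pics/top0c.png

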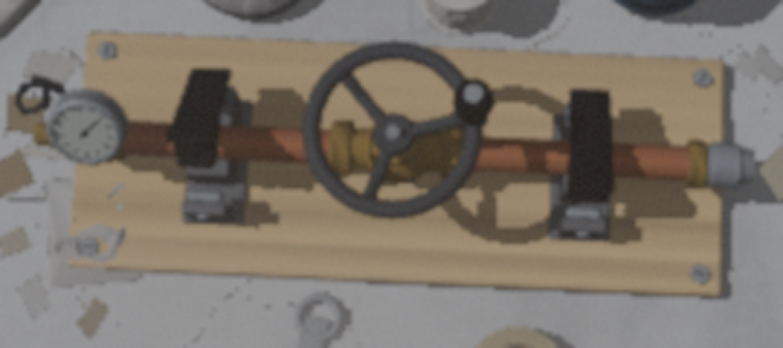

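View pics/scene0c.png

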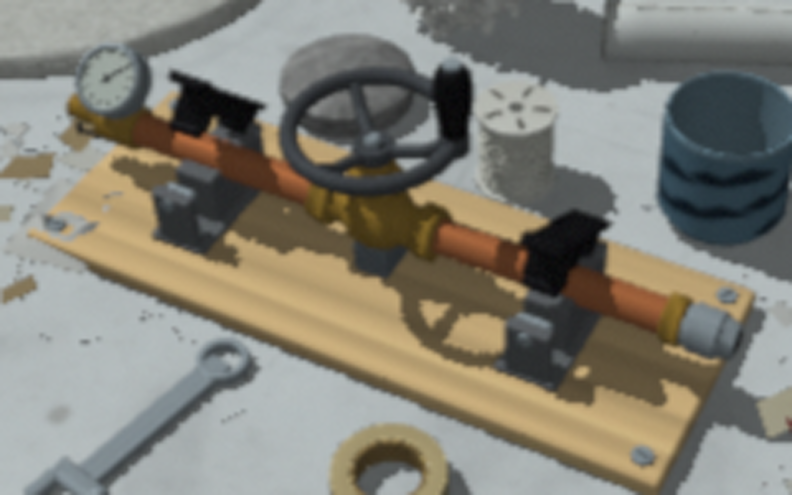

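```bash
cat > h.py <<'E'
import numpy as np
from cell import env, optics
def ray(n,uv,m=None):
    m=m or optics.camera_model(n); d=m['R'].T@np.linalg.inv(m['mtx'])@np.array([uv[0],uv[1],1.]); return -m['R'].T@m['t'],d/np.linalg.norm(d)
def plane(n,uv,z,m=None):
    c,d=ray(n,uv,m); return c+d*(z-c[2])/d[2]
def tri(obs):
    A=np.zeros((3,3));b=np.zeros(3);rs=[ray(*o) for o in obs]
    for c,d in rs: P=np.eye(3)-np.outer(d,d);A+=P;b+=P@c
    X=np.linalg.solve(A,b); return X,[np.linalg.norm(np.cross(X-c,d)) for c,d in rs]
def proj(n,X,m=None):
    m=m or optics.camera_model(n); p=m['mtx']@(m['R']@np.array(X)+m['t']); return p[:2]/p[2]
E
python3 - <<'E'
from h import *
np.set_printoptions(precision=1,suppress=True)
T=lambda u,v:(155+(u+.5)/2.9-.5,180+(v+.5)/2.9-.5)
S=lambda u,v:(175+(u+.5)/3.3-.5,185+(v+.5)/3.3-.5)
c=[plane('top',T(*p),15) for p in [(90,33),(723,60),(720,295),(72,266)]]
for a,b in zip(c,c[1:]+c[:1]): print(a,np.linalg.norm(b-a), np.degrees(np.arctan2(*(b-a)[:2])))
print('centre',np.mean(c,0))
cs=[plane('scene',S(*p),15) for p in [(752,290),(650,490),(30,233)]]
print('scene corners TR,BR,BL',cs)
print('handle top',plane('top',T(473,90),179),tri([('top',T(473,90)),('scene',S(455,63))]))
print('wheel rim centre z~122',plane('top',T(392,129),122), 'scene', plane('scene',S(376,131),122))
# clip free-end corners (top view) left: (197,70)-(230,70)hi end? 
E
```

```text
[680. 233.  15.] 425.92907508469557 -176.74185056707316
[ 655.8 -192.2   15. ] 158.1264322619736 -86.60643210480647
[ 498.  -182.9   15. ] 423.3388343822425 3.4073436901698773
[523.1 239.7  15. ] 157.03931008371197 92.44890556487158
centre [589.2  24.4  15. ]
scene corners TR,BR,BL [array([ 654.2, -192.2,   15. ]), array([ 492.6, -182.5,   15. ]), array([523.4, 238.7,  15. ])]
handle top [599.5 -21.4 179. ] (array([601. , -22.4, 174.8]), [np.float64(1.0371850764769508), np.float64(1.0371850764767623)])
wheel rim centre z~122 [589.7  25.9 122. ] scene [588.3  21.  122. ]
```

Station pose: centre about (589, 24.4), yaw −0.058. Corner distances (424×158 against 430×160) and the handle radius (48) agree. I'll close the fingers and move above the left clip with yaw −1.57, so the gripper body lies along x.

Request:
{"fn": "drive_tool", "kwargs": {"steps": [{"slide": [0.517,0.0,-0.353],"dr": [0,1.34,0],"fingers": 0},{"slide": [0.517,0.0,-0.353],"dr": [0,1.34,0],"fingers": 0},{"slide": [0.517,0.0,-0.353],"dr": [0,1.34,0],"fingers": 0},{"slide": [0.517,0.0,-0.353],"dr": [0,1.34,0],"fingers": 0},{"slide": [0.517,0.0,-0.353],"dr": [0,1.34,0],"fingers": 0}]}}

```text
t: 0.57
eef_pos: [284.3, 453.1, 214.5]
tcp_rot: [-1.571, -0.0, -0.861]
ft_force: [1.2, 0.9, 0.7]
opening: 0.709
```

```bash
cat > go.py <<'E'
import sys
from h import *
from scipy.spatial.transform import Rotation as Ro
s=env.state();R=Ro.from_euler('xyz',s['tcp_rot'])
x,y,z=map(float,sys.argv[1:4]); yaw=float(sys.argv[4]) if len(sys.argv)>4 else -1.5708
Rt=Ro.from_euler('xyz',[-np.pi/2,0,yaw])
print('t',round(s['t'],2),'pos',s['eef_pos'].round(1),'rot',s['tcp_rot'].round(3),'F',s['ft_force'].round(1),'op',round(s['opening'],3))
print('slide',(R.inv().apply(np.array([x,y,z])-s['eef_pos'])/1000).round(4),'dr',(R.inv()*Rt).as_rotvec().round(3))
E
python3 go.py 566 146 190
```

```text
t 0.57 pos [284.3 453.1 214.5] rot [-1.571 -0.    -0.861] F [1.2 0.9 0.7] op 0.709
slide [0.4165 0.0245 0.0137] dr [0.    0.709 0.   ]
```

Request:
{"fn": "drive_tool", "kwargs": {"steps": [{"slide": [0.416,0.0,0.014],"dr": [0,0.709,0],"fingers": 0},{"slide": [0.416,0.0,0.014],"dr": [0,0.709,0],"fingers": 0},{"slide": [0.416,0.0,0.014],"dr": [0,0.709,0],"fingers": 0},{"slide": [0.416,0.0,0.014],"dr": [0,0.709,0],"fingers": 0},{"slide": [0.416,0.0,0.014],"dr": [0,0.709,0],"fingers": 0}]}}

```text
t: 0.98
eef_pos: [426.4, 300.3, 214.6]
tcp_rot: [-1.571, 0.0, -1.487]
ft_force: [0.5, 1.3, 0.0]
opening: 0.355
```

```bash
python3 go.py 566 146 190
```

```text
t 0.98 pos [426.4 300.3 214.6] rot [-1.571  0.    -1.487] F [0.5 1.3 0. ] op 0.355
slide [0.1655 0.0246 0.1262] dr [ 0.     0.084 -0.   ]
```

Request:
{"fn": "drive_tool", "kwargs": {"steps": [{"slide": [0.1655,0.0,0.126],"dr": [0,0.084,0],"fingers": 0},{"slide": [0.1655,0.0,0.126],"dr": [0,0.084,0],"fingers": 0},{"slide": [0.1655,0.0,0.126],"dr": [0,0.084,0],"fingers": 0},{"slide": [0.1655,0.0,0.126],"dr": [0,0.084,0],"fingers": 0},{"slide": [0.1655,0.0,0.126],"dr": [0,0.084,0],"fingers": 0}]}}

```text
t: 1.4
eef_pos: [566.8, 146.7, 214.5]
tcp_rot: [-1.571, 0.0, -1.565]
ft_force: [0.1, 0.2, 0.8]
opening: 0.023
```

```bash
python3 go.py 566 146 140; python3 - <<'E'
from h import *; import cv2
m=optics.camera_model('wrist'); print((-m['R'].T@m['t']).round())
cv2.imwrite('pics/w1.png',optics.read_camera('wrist')[:,:,::-1])
E
```

```text
t 1.4 pos [566.8 146.7 214.5] rot [-1.571  0.    -1.565] F [0.1 0.2 0.8] op 0.023
slide [ 0.0007  0.0745 -0.0008] dr [ 0.     0.006 -0.   ]
[566. 221. 385.]
```

View pics/w1.png

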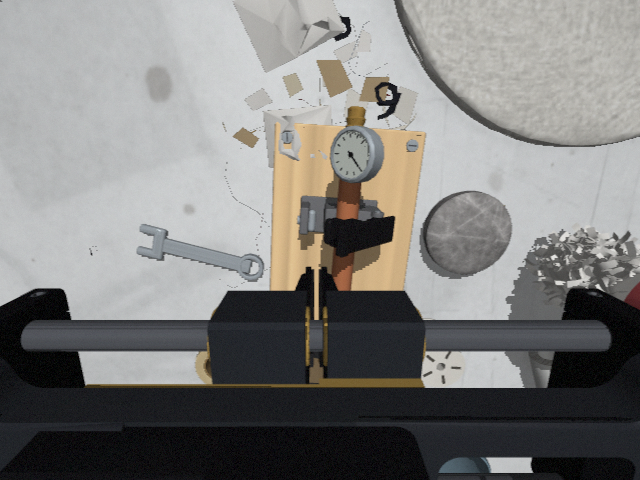

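```bash
python3 - <<'E'
from h import *
st=lambda x,y,z:(589+x*.998+y*.058,24.4-.058*x+.998*y,z)
for n in('wrist','top'):
  print(n,'base hinge',proj(n,st(30,120,55)),'tcp',proj(n,env.state()['eef_pos']))
  for th in(.5,.7,.85):
    L=[]
    for y in(107,133):
        for r in (78,20): L.append(proj(n,st(30-r*np.cos(th)+19*np.sin(th),y,55+r*np.sin(th)+19*np.cos(th))).round().tolist())
    print(th,L)
E
```

```text
wrist base hinge [370.51975525 221.69079979] tcp [316.5519351  286.16152118]
0.5 [[310.0, 246.0], [365.0, 241.0], [312.0, 217.0], [367.0, 214.0]]
0.7 [[324.0, 251.0], [370.0, 242.0], [326.0, 220.0], [373.0, 214.0]]
0.85 [[337.0, 254.0], [375.0, 242.0], [339.0, 223.0], [378.0, 215.0]]
top base hinge [228.42409443 213.03576013] tcp [210.56626877 225.05848995]
0.5 [[228.0, 240.0], [233.0, 215.0], [213.0, 239.0], [218.0, 214.0]]
0.7 [[228.0, 232.0], [233.0, 212.0], [212.0, 231.0], [219.0, 211.0]]
0.85 [[227.0, 225.0], [233.0, 209.0], [212.0, 225.0], [219.0, 209.0]]
```

The clip is where the model puts it, with an angle of about 0.7 rad. I'll press down.

Request:
{"fn": "drive_tool", "kwargs": {"steps": [{"slide": [0.0,0.035,0],"fingers": 0,"dr": [0,0,0]},{"slide": [0,0.07,0],"fingers": 0,"dr": [0,0,0]},{"slide": [0,0.084,0],"fingers": 0,"dr": [0,0,0]},{"slide": [0,0.094,0],"fingers": 0,"dr": [0,0,0]},{"slide": [0,0.104,0],"fingers": 0,"dr": [0,0,0]}]}}

```text
t: 1.87
eef_pos: [565.8, 148.7, 109.9]
tcp_rot: [-1.571, 0.0, -1.565]
ft_force: [1.0, 0.7, 0.0]
opening: 0.004
```

Request:
{"fn": "drive_tool", "kwargs": {"steps": [{"slide": [0.0,0.008,0],"fingers": 0,"dr": [0,0,0]},{"slide": [0,0.016,0],"fingers": 0,"dr": [0,0,0]},{"slide": [0,0.022,0],"fingers": 0,"dr": [0,0,0]},{"slide": [0,0.028,0],"fingers": 0,"dr": [0,0,0]},{"slide": [0,0.032,0],"fingers": 0,"dr": [0,0,0]}]}}

```text
t: 2.28
eef_pos: [565.8, 148.7, 78.3]
tcp_rot: [-1.571, 0.0, -1.565]
ft_force: [0.1, -0.6, 0.4]
opening: 0.005
```

```bash
cat > look.py <<'E'
import sys,cv2
from h import *
n,name,x0,y0,x1,y1=sys.argv[1],sys.argv[2],*map(int,sys.argv[3:7])
a=optics.read_camera(n)[y0:y1,x0:x1,::-1]; f=min(790/(x1-x0),590/(y1-y0))
cv2.imwrite(f'pics/{name}.png',cv2.resize(a,None,fx=f,fy=f,interpolation=cv2.INTER_CUBIC))
E
python3 look.py scene s2 175 160 415 335; python3 go.py 566 146 73
```

```text
t 2.33 pos [565.5 148.6  77.7] rot [-1.571 -0.    -1.565] F [0.6 0.3 0. ] op 0.003
slide [0.0026 0.0047 0.0005] dr [0.001 0.006 0.   ]
```

View pics/s2.png

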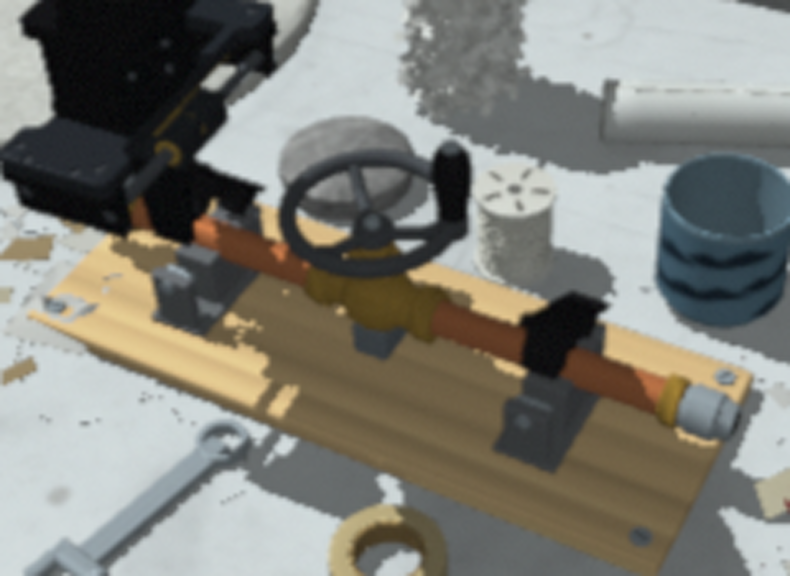

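```bash
python3 - <<'E'
from h import *
st=lambda x,y,z:(589+x*.998+y*.058,24.4-.058*x+.998*y,z)
C=lambda p:((p-[175,160])*3.29).round().tolist()
n='scene'
print('tcp',C(proj(n,env.state()['eef_pos'])))
for yy in (120,-120):
  for th in(0,.05,.3,.5,.7,.85):
    print(yy,th,[C(proj(n,st(30-r*np.cos(th)+19*np.sin(th),y,55+r*np.sin(th)+19*np.cos(th)))) for y in(yy-13,yy+13) for r in (78,0)])
E
python3 look.py wrist w2 0 0 640 480;python3 look.py top t2 155 180 425 300
```

```text
tcp [172.0, 236.0]
120 0 [[177.0, 266.0], [249.0, 190.0], [142.0, 253.0], [215.0, 178.0]]
120 0.05 [[177.0, 260.0], [250.0, 189.0], [142.0, 247.0], [216.0, 177.0]]
120 0.3 [[181.0, 229.0], [254.0, 186.0], [145.0, 216.0], [220.0, 174.0]]
120 0.5 [[187.0, 203.0], [258.0, 184.0], [151.0, 190.0], [223.0, 173.0]]
120 0.7 [[196.0, 177.0], [261.0, 184.0], [160.0, 164.0], [227.0, 172.0]]
120 0.85 [[205.0, 159.0], [263.0, 185.0], [168.0, 146.0], [229.0, 173.0]]
-120 0 [[543.0, 400.0], [601.0, 309.0], [500.0, 384.0], [559.0, 295.0]]
-120 0.05 [[544.0, 394.0], [601.0, 308.0], [501.0, 378.0], [560.0, 294.0]]
-120 0.3 [[551.0, 361.0], [605.0, 304.0], [508.0, 345.0], [563.0, 290.0]]
-120 0.5 [[560.0, 333.0], [607.0, 302.0], [516.0, 317.0], [566.0, 288.0]]
-120 0.7 [[570.0, 304.0], [609.0, 301.0], [525.0, 289.0], [568.0, 288.0]]
-120 0.85 [[578.0, 284.0], [610.0, 302.0], [534.0, 269.0], [569.0, 288.0]]
```

View pics/w2.png

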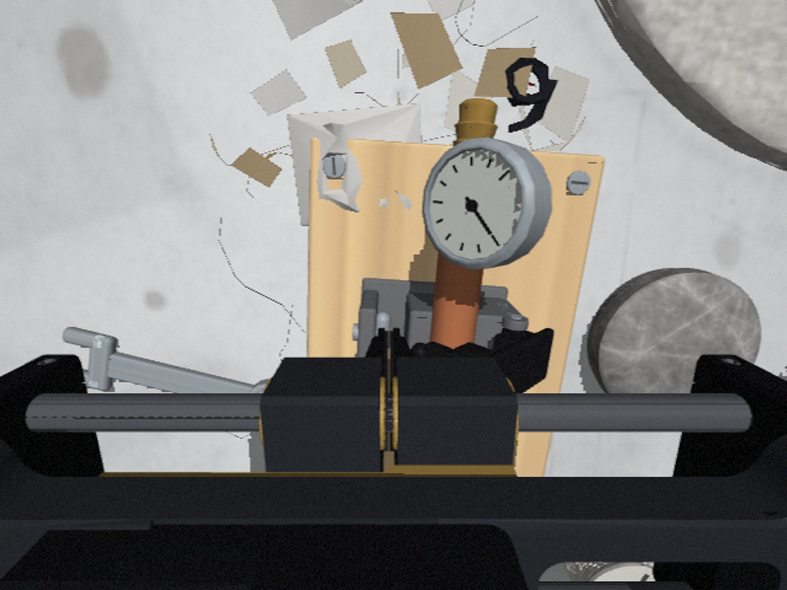

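View pics/t2.png

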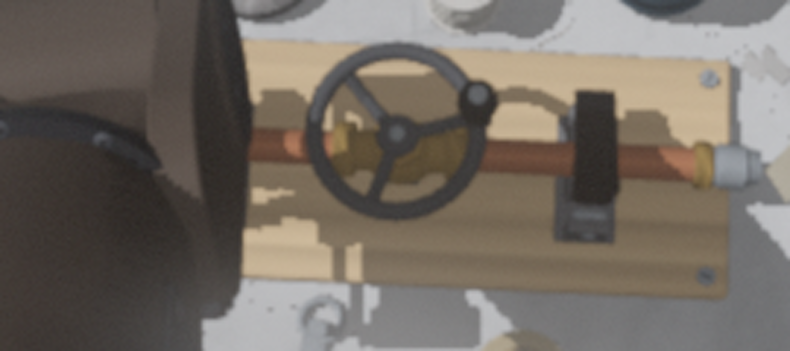

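I forgot the +30 mm hinge offset, so the tip came down in front of the clip without touching it (force about 0). The wrist view confirms this: the clip is still raised at columns 410–550. I'll go up, shift to station x of about −8, and press there.

Request:
{"fn": "drive_tool", "kwargs": {"steps": [{"slide": [0.0,-0.04,0],"fingers": 0,"dr": [0,0,0]},{"slide": [0,-0.07,0],"fingers": 0,"dr": [0,0,0]},{"slide": [0.003,-0.07,0.0225],"fingers": 0,"dr": [0,0,0]},{"slide": [0.003,-0.06,0.0225],"fingers": 0,"dr": [0,0,0]},{"slide": [0.003,-0.05,0.0225],"fingers": 0,"dr": [0,0,0]}]}}

```text
t: 2.85
eef_pos: [588.9, 145.6, 128.9]
tcp_rot: [-1.569, 0.0, -1.565]
ft_force: [-1.3, -0.0, -0.4]
opening: 0.004
```

Request:
{"fn": "drive_tool", "kwargs": {"steps": [{"slide": [0.0,0.008,0],"fingers": 0,"dr": [0,0,0]},{"slide": [0,0.016,0],"fingers": 0,"dr": [0,0,0]},{"slide": [0,0.022,0],"fingers": 0,"dr": [0,0,0]},{"slide": [0,0.028,0],"fingers": 0,"dr": [0,0,0]},{"slide": [0,0.034,0],"fingers": 0,"dr": [0,0,0]}]}}

```text
t: 3.27
eef_pos: [587.8, 145.8, 93.4]
tcp_rot: [-1.572, -0.0, -1.565]
ft_force: [-0.1, -0.6, 0.1]
opening: 0.008
```

Request:
{"fn": "drive_tool", "kwargs": {"steps": [{"slide": [0.0,0.004,0],"fingers": 0,"dr": [0,0,0]},{"slide": [0,0.008,0],"fingers": 0,"dr": [0,0,0]},{"slide": [0,0.011,0],"fingers": 0,"dr": [0,0,0]},{"slide": [0,0.014,0],"fingers": 0,"dr": [0,0,0]},{"slide": [0,0.016,0],"fingers": 0,"dr": [0,0,0]}]}}

```text
t: 3.68
eef_pos: [587.9, 145.8, 78.7]
tcp_rot: [-1.571, 0.0, -1.565]
ft_force: [-0.1, -0.2, 0.1]
opening: 0.006
```

```bash
python3 look.py scene s3 175 160 415 335;python3 look.py wrist w3 0 0 640 480; python3 go.py 588 145 74
```

```text
t 3.78 pos [588.2 145.7  78.4] rot [-1.571  0.    -1.565] F [ 0.7  0.9 -0.9] op 0.003
slide [ 0.0007  0.0044 -0.0002] dr [ 0.     0.006 -0.   ]
```

View pics/s3.png

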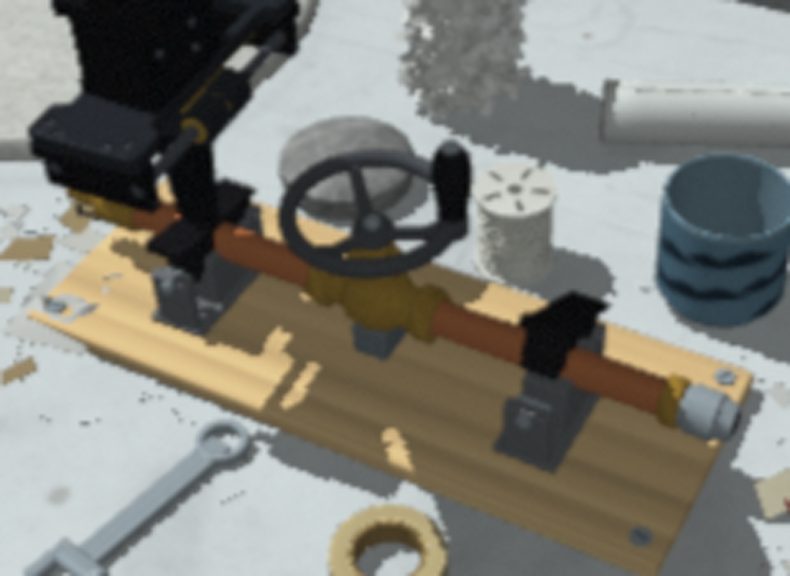

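View pics/w3.png

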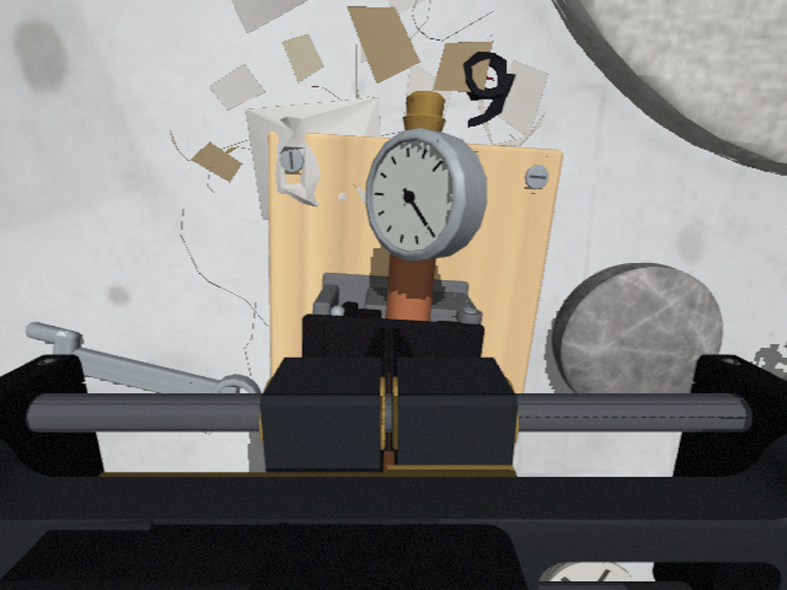

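The clip has followed down and is nearly shut (free end about (150,245)/(195,275) in the scene crop). I'll press on to the end in small steps.

Request:
{"fn": "drive_tool", "kwargs": {"steps": [{"slide": [0.0,0.002,0],"fingers": 0,"dr": [0,0,0]},{"slide": [0,0.004,0],"fingers": 0,"dr": [0,0,0]},{"slide": [0,0.005,0],"fingers": 0,"dr": [0,0,0]},{"slide": [0,0.006,0],"fingers": 0,"dr": [0,0,0]},{"slide": [0,0.006,0],"fingers": 0,"dr": [0,0,0]}]}}

```text
t: 4.2
eef_pos: [588.4, 145.8, 74.0]
tcp_rot: [-1.57, 0.0, -1.565]
ft_force: [-5.1, -0.6, 16.3]
opening: 0.004
```

Request:
{"fn": "drive_tool", "kwargs": {"steps": [{"slide": [0.0,0.001,0],"fingers": 0,"dr": [0,0,0]},{"slide": [0,0.0015,0],"fingers": 0,"dr": [0,0,0]}]}}

```text
t: 4.37
eef_pos: [588.4, 145.8, 73.7]
tcp_rot: [-1.569, 0.0, -1.565]
ft_force: [-11.3, -1.4, 33.6]
opening: 0.006
```

Request:
{"fn": "drive_tool", "kwargs": {"steps": [{"slide": [0.0,-0.03,0],"fingers": 0,"dr": [0,0,0]},{"slide": [0,-0.07,0],"fingers": 0,"dr": [0,0,0]},{"slide": [0,-0.11,0],"fingers": 0,"dr": [0,0,0]},{"slide": [0,-0.14,0],"fingers": 0,"dr": [0,0,0]}]}}

```text
t: 4.7
eef_pos: [588.6, 145.8, 214.2]
tcp_rot: [-1.569, 0.0, -1.565]
ft_force: [0.2, -0.1, -0.5]
opening: 0.005
```

```bash
python3 look.py scene s4 175 160 415 335;python3 look.py wrist w4 0 0 640 480; python3 go.py 574 -95 214
```

```text
t 4.8 pos [590.1 146.  216.3] rot [-1.562e+00  1.000e-03 -1.565e+00] F [-0.1  0.1 -0. ] op 0.005
slide [ 0.2409  0.0018 -0.0176] dr [-0.009  0.006 -0.001]
```

View pics/s4.png

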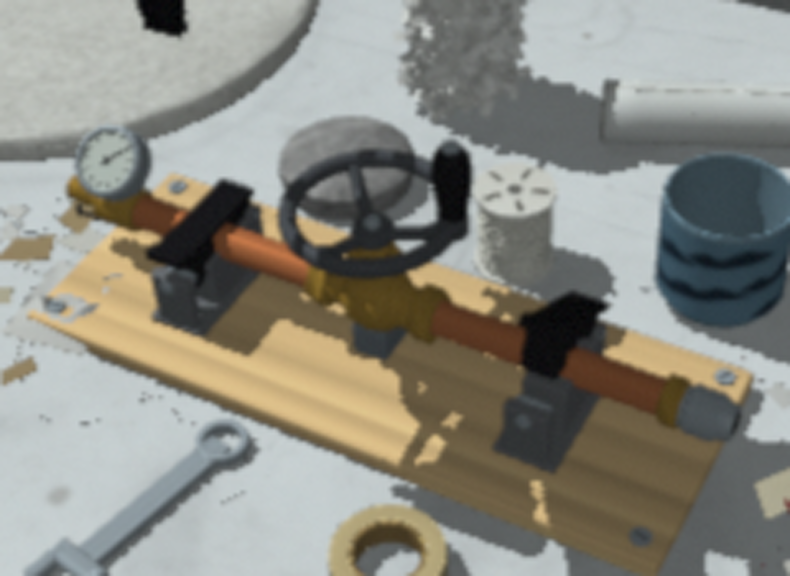

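View pics/w4.png

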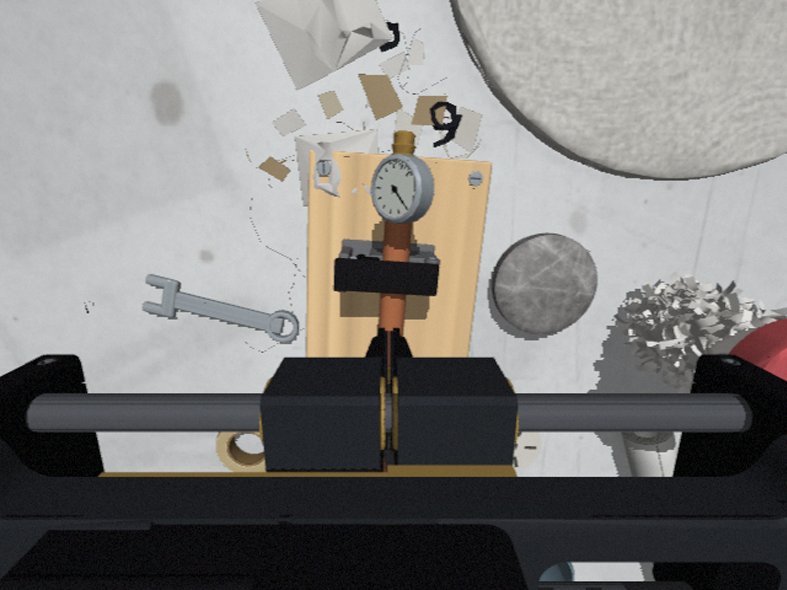

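Left clip is shut: a hard stop at z = 73.7 with 33 N, and the free end sits at (148,255) against a predicted (142,253). Now the right clip, angle about 0.5 rad, pressing at (568, −95).

Request:
{"fn": "drive_tool", "kwargs": {"steps": [{"slide": [0.042,0.0,-0.005],"fingers": 0,"dr": [-0.009,0.006,0]},{"slide": [0.084,0,-0.01],"fingers": 0,"dr": [-0.009,0.006,0]},{"slide": [0.125,0,-0.015],"fingers": 0,"dr": [-0.009,0.006,0]},{"slide": [0.165,0,-0.0236],"fingers": 0,"dr": [-0.009,0.006,0]},{"slide": [0.205,0,-0.0236],"fingers": 0,"dr": [-0.009,0.006,0]}]}}

```text
t: 5.22
eef_pos: [564.3, -61.0, 210.3]
tcp_rot: [-1.581, 0.0, -1.57]
ft_force: [1.6, -0.0, 1.0]
opening: 0.004
```

```bash
python3 go.py 568 -95 130
```

```text
t 5.22 pos [564.3 -61.  210.3] rot [-1.581  0.    -1.57 ] F [ 1.6 -0.   1. ] op 0.004
slide [0.034  0.0802 0.0045] dr [ 0.011  0.    -0.   ]
```

Request:
{"fn": "drive_tool", "kwargs": {"steps": [{"slide": [0.035,0.0,0.002],"fingers": 0,"dr": [0.0,0,0]},{"slide": [0.035,0.03,0.002],"fingers": 0,"dr": [0,0,0]},{"slide": [0.035,0.06,0.002],"fingers": 0,"dr": [0,0,0]},{"slide": [0.035,0.08,0.002],"fingers": 0,"dr": [0,0,0]},{"slide": [0.035,0.08,0.002],"fingers": 0,"dr": [0,0,0]}]}}

```text
t: 5.63
eef_pos: [565.0, -94.2, 126.6]
tcp_rot: [-1.587, 0.002, -1.572]
ft_force: [-0.6, -0.3, -0.5]
opening: 0.004
```

```bash
python3 go.py 568 -95 105; python3 look.py wrist w5 0 0 640 480
```

```text
t 5.63 pos [565.  -94.2 126.6] rot [-1.587  0.002 -1.572] F [-0.6 -0.3 -0.5] op 0.004
slide [0.0008 0.0216 0.0033] dr [ 0.016 -0.001 -0.002]
```

View pics/w5.png

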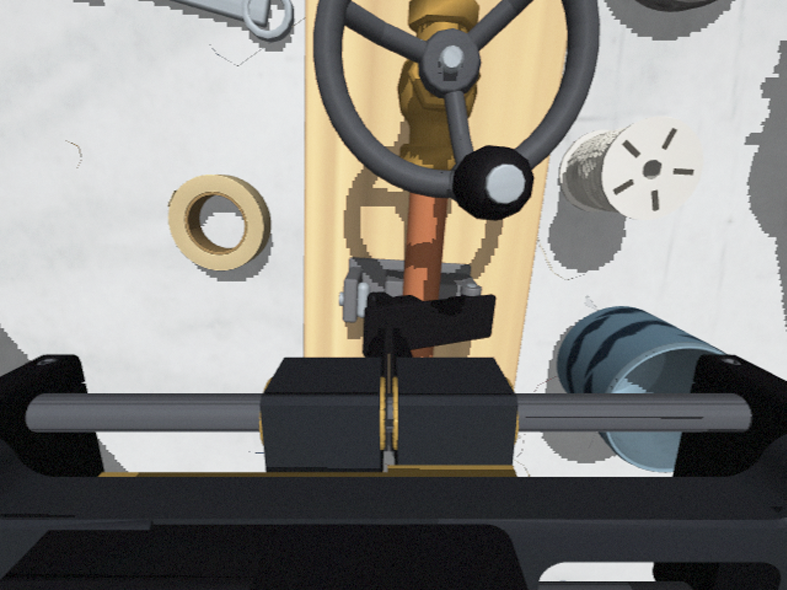

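The tip (column 390) is over the clip (columns 363–495), so I can press here.

Request:
{"fn": "drive_tool", "kwargs": {"steps": [{"slide": [0.0,0.01,0.003],"fingers": 0,"dr": [0.016,0,0]},{"slide": [0,0.02,0.003],"fingers": 0,"dr": [0.016,0,0]},{"slide": [0,0.027,0.003],"fingers": 0,"dr": [0.016,0,0]},{"slide": [0,0.033,0.003],"fingers": 0,"dr": [0.016,0,0]},{"slide": [0,0.038,0.003],"fingers": 0,"dr": [0.016,0,0]}]}}

```text
t: 6.1
eef_pos: [569.9, -94.3, 92.9]
tcp_rot: [-1.564, -0.0, -1.571]
ft_force: [-0.6, 0.2, 0.9]
opening: 0.004
```

Request:
{"fn": "drive_tool", "kwargs": {"steps": [{"slide": [0.0,0.003,0],"fingers": 0,"dr": [0,0,0]},{"slide": [0,0.006,0],"fingers": 0,"dr": [0,0,0]},{"slide": [0,0.008,0],"fingers": 0,"dr": [0,0,0]},{"slide": [0,0.01,0],"fingers": 0,"dr": [0,0,0]}]}}

```text
t: 6.43
eef_pos: [569.6, -94.4, 83.4]
tcp_rot: [-1.565, 0.0, -1.571]
ft_force: [-7.2, 1.6, 13.0]
opening: 0.005
```

Request:
{"fn": "drive_tool", "kwargs": {"steps": [{"slide": [0.0,0.003,0],"fingers": 0,"dr": [0,0,0]},{"slide": [0,0.005,0],"fingers": 0,"dr": [0,0,0]},{"slide": [0,0.007,0],"fingers": 0,"dr": [0,0,0]},{"slide": [0,0.009,0],"fingers": 0,"dr": [0,0,0]},{"slide": [0,0.009,0],"fingers": 0,"dr": [0,0,0]}]}}

```text
t: 6.85
eef_pos: [570.1, -94.5, 74.3]
tcp_rot: [-1.563, -0.0, -1.571]
ft_force: [-1.8, 0.2, 2.6]
opening: 0.008
```

Request:
{"fn": "drive_tool", "kwargs": {"steps": [{"slide": [0.0,0.001,0],"fingers": 0,"dr": [0,0,0]},{"slide": [0,0.002,0],"fingers": 0,"dr": [0,0,0]},{"slide": [0,0.002,0],"fingers": 0,"dr": [0,0,0]}]}}

```text
t: 7.1
eef_pos: [570.1, -94.5, 73.9]
tcp_rot: [-1.563, -0.0, -1.571]
ft_force: [-8.0, 1.4, 21.7]
opening: 0.002
```

Hard stop again, at z = 73.9 with 22 N. I'll lift, open the fingers and check both clips.

Request:
{"fn": "drive_tool", "kwargs": {"steps": [{"slide": [0.0,-0.03,0],"fingers": 0,"dr": [0,0,0]},{"slide": [0,-0.07,0],"fingers": 0.07,"dr": [0,0,0]},{"slide": [0,-0.11,0],"fingers": 0.07,"dr": [0,0,0]},{"slide": [0,-0.135,0],"fingers": 0.07,"dr": [-0.007,0,0]},{"slide": [0,-0.135,0],"fingers": 0.07,"dr": [-0.007,0,0]}]}}

```text
t: 7.52
eef_pos: [571.0, -94.9, 212.5]
tcp_rot: [-1.563, -0.002, -1.571]
ft_force: [1.4, -0.3, -0.2]
opening: 0.223
```

```bash
python3 look.py scene s6 175 160 415 335;python3 look.py wrist w6 0 0 640 480; python3 go.py 600 -22 210; python3 - <<'E'
from h import *
p=lambda o:proj('wrist',o)*1.23
print(p((601,-22,179)),p((600,-22,152)))
C=lambda o:((proj('scene',o)-[175,160])*3.29)
print(C((601,-22,179)),C((600,-22,152)))
E
```

```text
t 7.62 pos [569.2 -94.4 207.6] rot [-1.569 -0.    -1.571] F [-0.9 -0.3 -0.2] op 0.315
slide [-0.0724 -0.0024  0.0308] dr [-0.002  0.     0.   ]
[457.76369698 182.44111157] [447.50447721 181.9912479 ]
[449.80900093 138.03245304] [450.06267454 177.75175317]
```

View pics/s6.png

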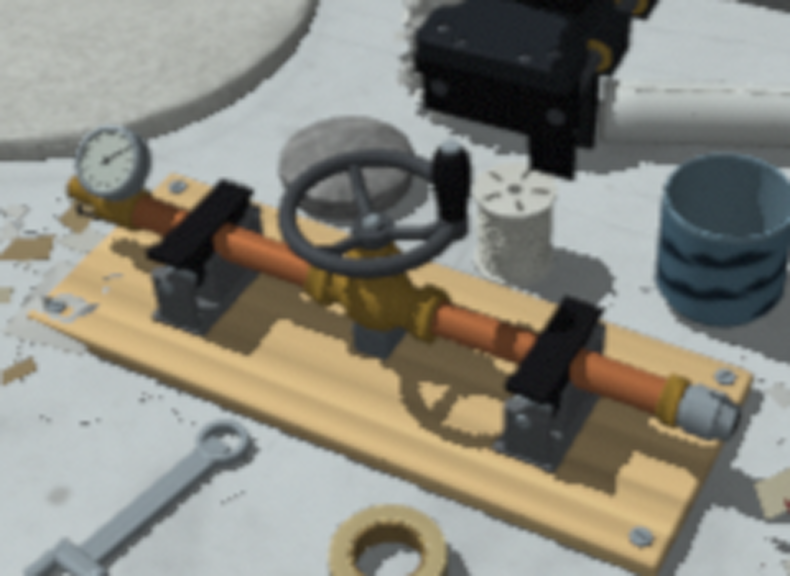

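View pics/w6.png

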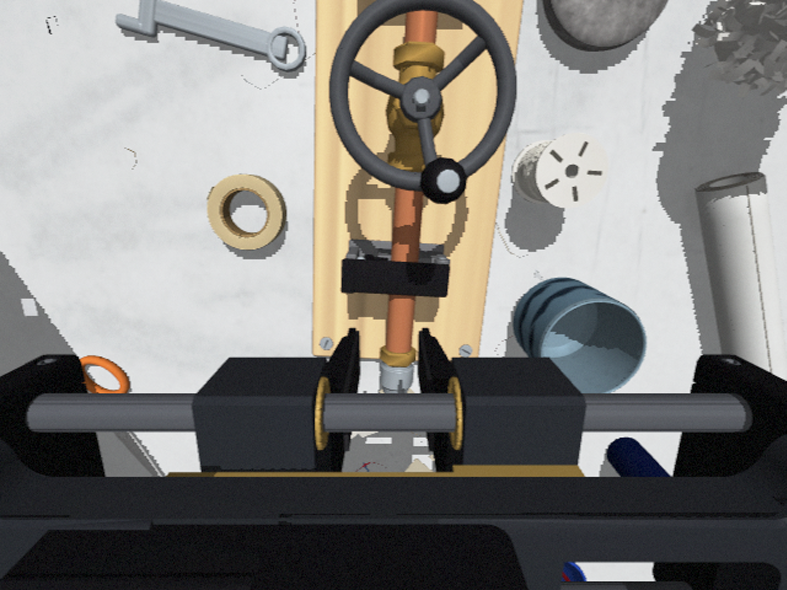

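Both clips look flat and shut. In the wrist view the bolt head is at (449,181) and the rim spans columns 331–516 and rows −6 to 200. I'll refine the handle position.

```bash
python3 - <<'E'
from h import *
a=1/1.23
print('bolt wrist',plane('wrist',(449*a,181*a),179),'scene',plane('scene',(175+452/3.29,160+148/3.29),179))
print('rim L/R mid z122',plane('wrist',(331*a,97*a),122),plane('wrist',(516*a,97*a),122),'bottom',plane('wrist',(420*a,200*a),122))
E
python3 go.py 601 -22 200
```

```text
bolt wrist [596.9081737  -21.35518008 179.        ] scene [593.62022181 -26.61541683 179.        ]
rim L/R mid z122 [536.38065521  24.31730322 122.        ] [641.29505446  24.38324436 122.        ] bottom [587.98336086 -32.72844071 122.        ]
t 7.62 pos [569.2 -94.4 207.6] rot [-1.569 -0.    -1.571] F [-0.9 -0.3 -0.2] op 0.315
slide [-0.0724  0.0076  0.0318] dr [-0.002  0.     0.   ]
```

Request:
{"fn": "drive_tool", "kwargs": {"steps": [{"slide": [-0.036,0.0,0.015],"fingers": 0.08,"dr": [0,0,0]},{"slide": [-0.072,0,0.029],"fingers": 0.08,"dr": [0,0,0]},{"slide": [-0.072,0,0.029],"fingers": 0.08,"dr": [0,0,0]},{"slide": [-0.072,0.0,0.029],"fingers": 0.08,"dr": [0,0,0]},{"slide": [-0.072,0.0,0.029],"fingers": 0.08,"dr": [0,0,0]}]}}

```text
t: 8.03
eef_pos: [597.5, -22.4, 205.5]
tcp_rot: [-1.573, 0.0, -1.57]
ft_force: [-0.8, -0.0, 0.1]
opening: 0.662
```

```bash
python3 go.py 598.5 -22.5 140;python3 look.py wrist w7 0 0 640 480
```

```text
t 8.03 pos [597.5 -22.4 205.5] rot [-1.573  0.    -1.57 ] F [-0.8 -0.   0.1] op 0.662
slide [0.0001 0.0655 0.0012] dr [ 0.002  0.001 -0.   ]
```

View pics/w7.png

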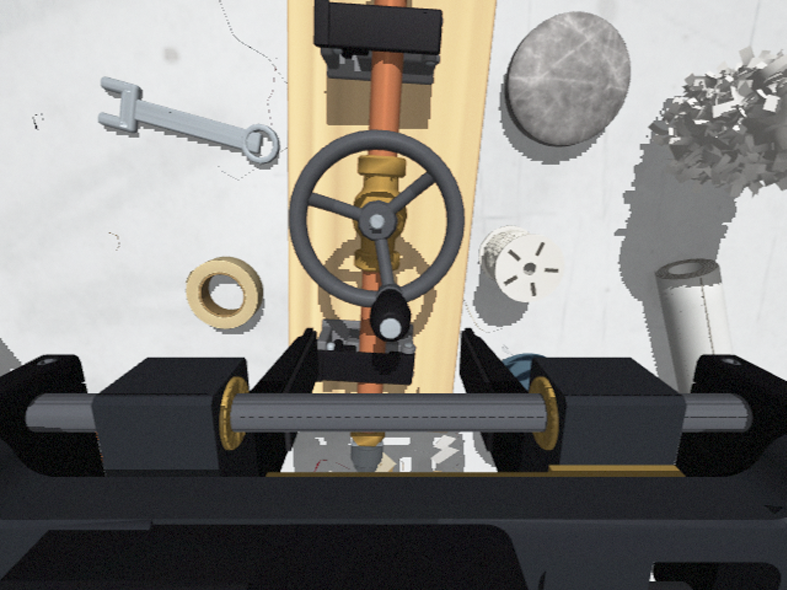

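The bolt head at (390,328) is centred between the fingers (295/485). I'll lower and grip.

Request:
{"fn": "drive_tool", "kwargs": {"steps": [{"slide": [0,0.035,0.001],"fingers": 0.08,"dr": [0,0,0]},{"slide": [0,0.0655,0.001],"fingers": 0.08,"dr": [0,0,0]},{"slide": [0,0.0655,0.001],"fingers": 0.02,"dr": [0,0,0]},{"slide": [0,0.0655,0.001],"fingers": 0.0,"dr": [0,0,0]},{"slide": [0,0.0655,0.001],"fingers": 0.0,"dr": [0,0,0]}]}}

```text
t: 8.5
eef_pos: [599.5, -23.1, 142.8]
tcp_rot: [-1.57, -0.0, -1.572]
ft_force: [-0.2, -1.4, 0.7]
opening: 0.686
```

Request:
{"fn": "drive_tool", "kwargs": {"steps": [{"slide": [0,0,0],"fingers": 0,"dr": [0,0,0]},{"slide": [0,0,0],"fingers": 0,"dr": [0,0,0]},{"slide": [0,0,0],"fingers": 0,"dr": [0,0,0]},{"slide": [0,0,0],"fingers": 0,"dr": [0,0,0]},{"slide": [0,0,0],"fingers": 0,"dr": [0,0,0]}]}}

```text
t: 8.92
eef_pos: [599.1, -22.4, 142.1]
tcp_rot: [-1.57, -0.0, -1.571]
ft_force: [-0.1, -0.0, -0.1]
opening: 0.338
```

```bash
python3 go.py 598.5 -22.5 139;python3 look.py wrist w8 0 0 640 480
```

```text
t 8.92 pos [599.1 -22.4 142.1] rot [-1.57  -0.    -1.571] F [-0.1 -0.  -0.1] op 0.338
slide [ 0.0001  0.0031 -0.0006] dr [-0.001  0.     0.   ]
```

View pics/w8.png

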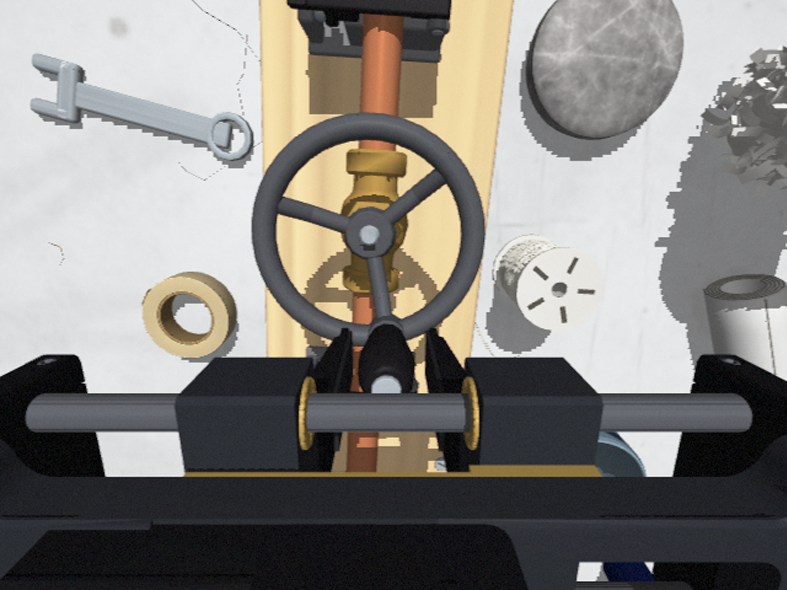

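Request:
{"fn": "drive_tool", "kwargs": {"steps": [{"slide": [0,0.002,0],"fingers": 0,"dr": [0,0,0]},{"slide": [0,0.002,0],"fingers": 0,"dr": [0,0,0]},{"slide": [0,0.002,0],"fingers": 0,"dr": [0,0,0]},{"slide": [0,0.002,0],"fingers": 0,"dr": [0,0,0]},{"slide": [0,0.002,0],"fingers": 0,"dr": [0,0,0]}]}}

```text
t: 9.38
eef_pos: [599.2, -22.4, 140.0]
tcp_rot: [-1.57, -0.0, -1.571]
ft_force: [-1.3, 0.1, 4.9]
opening: 0.222
```

```bash
python3 go.py 598.5 -22.5 139; python3 - <<'E'
from h import *
a=1/1.23
print([plane('wrist',(u*a,v*a),122).round(1) for u,v in((253,224),(484,224),(368,112),(369,345))])
E
```

```text
t 9.38 pos [599.2 -22.4 140. ] rot [-1.57  -0.    -1.571] F [-1.3  0.1  4.9] op 0.222
slide [ 0.0001  0.001  -0.0007] dr [-0.001  0.     0.   ]
[array([537.8,  32.1, 122. ]), array([641.8,  32.1, 122. ]), array([590.2,  78.8, 122. ]), array([589.3, -26.5, 122. ])]
```

Gripped: opening 0.222, about 21 mm. The handle radius from axis (589.3, 24.8) checks at 48.2. Next, a helper that gives the tool-axis shifts round the circle.

```bash
cat > circ.py <<'E'
import sys
from h import *
C=np.array([589.3,24.8]);r=48.2
f0,st,n=float(sys.argv[1]),float(sys.argv[2]),int(sys.argv[3])   # nominal commanded phi, step/row, calls
P=lambda f:C+r*np.array([np.cos(f),np.sin(f)])
s=env.state();p=s['eef_pos'][:2]-C
print('t',round(s['t'],2),'meas phi',np.arctan2(p[1],p[0]).round(3),'r',np.hypot(*p).round(1),'F',s['ft_force'].round(1),'rot',s['tcp_rot'].round(3))
for k in range(n):
    a=f0+5*k*st; print(k,'->',round(a+5*st,3),[[round(-d[1]/1000,4),0,round(d[0]/1000,4)] for d in [P(a+i*st)-P(a) for i in range(1,6)]])
E
python3 circ.py -1.368 -0.2 4
```

```text
t 9.38 meas phi -1.365 r 48.2 F [-1.3  0.1  4.9] rot [-1.57  -0.    -1.571]
0 -> -2.368 [[np.float64(0.001), 0, np.float64(-0.0096)], [np.float64(0.0001), 0, np.float64(-0.0192)], [np.float64(-0.0028), 0, np.float64(-0.0284)], [np.float64(-0.0074), 0, np.float64(-0.0368)], [np.float64(-0.0135), 0, np.float64(-0.0442)]]
1 -> -3.368 [[np.float64(-0.0075), 0, np.float64(-0.006)], [np.float64(-0.0161), 0, np.float64(-0.0104)], [np.float64(-0.0254), 0, np.float64(-0.013)], [np.float64(-0.035), 0, np.float64(-0.0137)], [np.float64(-0.0445), 0, np.float64(-0.0125)]]
2 -> -4.368 [[np.float64(-0.0091), 0, np.float64(0.0031)], [np.float64(-0.0174), 0, np.float64(0.0079)], [np.float64(-0.0246), 0, np.float64(0.0143)], [np.float64(-0.0304), 0, np.float64(0.022)], [np.float64(-0.0345), 0, np.float64(0.0307)]]
3 -> -5.368 [[np.float64(-0.0023), 0, np.float64(0.0093)], [np.float64(-0.0028), 0, np.float64(0.019)], [np.float64(-0.0013), 0, np.float64(0.0285)], [np.float64(0.0021), 0, np.float64(0.0375)], [np.float64(0.0072), 0, np.float64(0.0457)]]
```

Request:
{"fn": "drive_tool", "kwargs": {"steps": [{"slide": [0.001,0,-0.0096],"dr": [0,0,0],"fingers": 0},{"slide": [0.0001,0,-0.0192],"dr": [0,0,0],"fingers": 0},{"slide": [-0.0028,0,-0.0284],"dr": [0,0,0],"fingers": 0},{"slide": [-0.0074,0,-0.0368],"dr": [0,0,0],"fingers": 0},{"slide": [-0.0135,0,-0.0442],"dr": [0,0,0],"fingers": 0}]}}

```text
t: 9.8
eef_pos: [555.0, -8.6, 140.0]
tcp_rot: [-1.568, 0.0, -1.571]
ft_force: [11.2, 6.4, -0.2]
opening: 0.226
```

```bash
python3 circ.py -2.368 -0.2 1
```

```text
t 9.8 meas phi -2.368 r 47.9 F [11.2  6.4 -0.2] rot [-1.568  0.    -1.571]
0 -> -3.368 [[np.float64(-0.0075), 0, np.float64(-0.006)], [np.float64(-0.0161), 0, np.float64(-0.0104)], [np.float64(-0.0254), 0, np.float64(-0.013)], [np.float64(-0.035), 0, np.float64(-0.0137)], [np.float64(-0.0445), 0, np.float64(-0.0125)]]
```

Request:
{"fn": "drive_tool", "kwargs": {"steps": [{"slide": [-0.0075,0,-0.006],"dr": [0,0,0],"fingers": 0},{"slide": [-0.0161,0,-0.0104],"dr": [0,0,0],"fingers": 0},{"slide": [-0.0254,0,-0.013],"dr": [0,0,0],"fingers": 0},{"slide": [-0.035,0,-0.0137],"dr": [0,0,0],"fingers": 0},{"slide": [-0.0445,0,-0.0125],"dr": [0,0,0],"fingers": 0}]}}

```text
t: 10.22
eef_pos: [542.9, 35.4, 140.0]
tcp_rot: [-1.568, -0.001, -1.571]
ft_force: [10.3, -5.2, -2.3]
opening: 0.225
```

```bash
python3 circ.py -3.368 -0.075 6
```

```text
t 10.22 meas phi 2.916 r 47.6 F [10.3 -5.2 -2.3] rot [-1.568e+00 -1.000e-03 -1.571e+00]
0 -> -3.743 [[np.float64(-0.0035), 0, np.float64(0.0009)], [np.float64(-0.0069), 0, np.float64(0.0021)], [np.float64(-0.0102), 0, np.float64(0.0036)], [np.float64(-0.0134), 0, np.float64(0.0053)], [np.float64(-0.0165), 0, np.float64(0.0072)]]
1 -> -4.118 [[np.float64(-0.0029), 0, np.float64(0.0022)], [np.float64(-0.0056), 0, np.float64(0.0045)], [np.float64(-0.0082), 0, np.float64(0.0071)], [np.float64(-0.0105), 0, np.float64(0.0098)], [np.float64(-0.0127), 0, np.float64(0.0128)]]
2 -> -4.493 [[np.float64(-0.0019), 0, np.float64(0.0031)], [np.float64(-0.0036), 0, np.float64(0.0063)], [np.float64(-0.005), 0, np.float64(0.0096)], [np.float64(-0.0062), 0, np.float64(0.013)], [np.float64(-0.0071), 0, np.float64(0.0165)]]
3 -> -4.868 [[np.float64(-0.0007), 0, np.float64(0.0036)], [np.float64(-0.001), 0, np.float64(0.0071)], [np.float64(-0.0012), 0, np.float64(0.0108)], [np.float64(-0.001), 0, np.float64(0.0144)], [np.float64(-0.0006), 0, np.float64(0.018)]]
4 -> -5.243 [[np.float64(0.0007), 0, np.float64(0.0035)], [np.float64(0.0017), 0, np.float64(0.007)], [np.float64(0.0029), 0, np.float64(0.0104)], [np.float64(0.0043), 0, np.float64(0.0137)], [np.float64(0.006), 0, np.float64(0.0169)]]
5 -> -5.618 [[np.float64(0.0019), 0, np.float64(0.003)], [np.float64(0.0041), 0, np.float64(0.0059)], [np.float64(0.0065), 0, np.float64(0.0087)], [np.float64(0.0091), 0, np.float64(0.0112)], [np.float64(0.0118), 0, np.float64(0.0135)]]
```

```bash
cat > fine.py <<'E'
import sys
from h import *
C=np.array([590.,25.]);r=48.
f0,st,n=float(sys.argv[1]),float(sys.argv[2]),int(sys.argv[3])
P=lambda f:C+r*np.array([np.cos(f),np.sin(f)])
for k in range(n):
    a=f0+2*k*st; print('->',round(a+2*st,3),[[round(float(-d[1])/1000,4),0,round(float(d[0])/1000,4)] for d in [P(a+i*st)-P(a) for i in range(1,3)]])
E
python3 fine.py -3.368 -0.075 26
python3 -c "
import numpy as np
a=-3.368-.15;print(590+48*np.cos(a)-589.3-48.2*np.cos(-3.368),25+48*np.sin(a)-24.8-48.2*np.sin(-3.368))"
```

```text
-> -3.518 [[-0.0035, 0, 0.0009], [-0.0069, 0, 0.0021]]
-> -3.668 [[-0.0033, 0, 0.0014], [-0.0065, 0, 0.0031]]
-> -3.818 [[-0.003, 0, 0.0019], [-0.0059, 0, 0.0041]]
-> -3.968 [[-0.0027, 0, 0.0024], [-0.0053, 0, 0.0049]]
-> -4.118 [[-0.0023, 0, 0.0027], [-0.0045, 0, 0.0056]]
-> -4.268 [[-0.0019, 0, 0.0031], [-0.0036, 0, 0.0062]]
-> -4.418 [[-0.0014, 0, 0.0033], [-0.0026, 0, 0.0067]]
-> -4.568 [[-0.0009, 0, 0.0035], [-0.0016, 0, 0.007]]
-> -4.718 [[-0.0004, 0, 0.0036], [-0.0005, 0, 0.0072]]
-> -4.868 [[0.0002, 0, 0.0036], [0.0006, 0, 0.0072]]
-> -5.018 [[0.0007, 0, 0.0035], [0.0016, 0, 0.007]]
-> -5.168 [[0.0012, 0, 0.0034], [0.0027, 0, 0.0067]]
-> -5.318 [[0.0017, 0, 0.0032], [0.0036, 0, 0.0062]]
-> -5.468 [[0.0022, 0, 0.0029], [0.0045, 0, 0.0056]]
-> -5.618 [[0.0026, 0, 0.0025], [0.0053, 0, 0.0049]]
-> -5.768 [[0.0029, 0, 0.0021], [0.006, 0, 0.004]]
-> -5.918 [[0.0032, 0, 0.0017], [0.0065, 0, 0.0031]]
-> -6.068 [[0.0034, 0, 0.0012], [0.0069, 0, 0.0021]]
-> -6.218 [[0.0035, 0, 0.0006], [0.0071, 0, 0.001]]
-> -6.368 [[0.0036, 0, 0.0001], [0.0072, 0, -0.0001]]
-> -6.518 [[0.0036, 0, -0.0004], [0.0071, 0, -0.0011]]
-> -6.668 [[0.0035, 0, -0.001], [0.0069, 0, -0.0022]]
-> -6.818 [[0.0033, 0, -0.0015], [0.0064, 0, -0.0032]]
-> -6.968 [[0.003, 0, -0.0019], [0.0059, 0, -0.0041]]
-> -7.118 [[0.0027, 0, -0.0024], [0.0052, 0, -0.005]]
-> -7.268 [[0.0023, 0, -0.0028], [0.0044, 0, -0.0057]]
3.0303162607200846 7.024081938207413
```

Request:
{"fn": "drive_tool", "kwargs": {"steps": [{"slide": [-0.007,0,0.003],"dr": [0,0,0],"fingers": 0},{"slide": [-0.0135,0,0.0061],"dr": [0,0,0],"fingers": 0},{"slide": [-0.0194,0,0.0102],"dr": [0,0,0],"fingers": 0}]}}

```text
t: 10.47
eef_pos: [552.4, 55.0, 140.0]
tcp_rot: [-1.57, -0.001, -1.571]
ft_force: [1.9, -4.9, 5.3]
opening: 0.223
```

Request:
{"fn": "drive_tool", "kwargs": {"steps": [{"slide": [-0.0027,0,0.0024],"dr": [0,0,0],"fingers": 0},{"slide": [-0.0053,0,0.0049],"dr": [0,0,0],"fingers": 0}]}}

```text
t: 10.63
eef_pos: [557.3, 60.2, 139.9]
tcp_rot: [-1.571, -0.001, -1.57]
ft_force: [-0.0, -5.4, 6.6]
opening: 0.224
```

Request:
{"fn": "drive_tool", "kwargs": {"steps": [{"slide": [-0.0023,0,0.0027],"dr": [0,0,0],"fingers": 0},{"slide": [-0.0045,0,0.0056],"dr": [0,0,0],"fingers": 0}]}}

```text
t: 10.8
eef_pos: [562.7, 64.5, 139.9]
tcp_rot: [-1.571, -0.001, -1.571]
ft_force: [-0.8, -5.6, 6.5]
opening: 0.222
```

Request:
{"fn": "drive_tool", "kwargs": {"steps": [{"slide": [-0.0019,0,0.0031],"dr": [0,0,0],"fingers": 0},{"slide": [-0.0036,0,0.0062],"dr": [0,0,0],"fingers": 0}]}}

```text
t: 10.97
eef_pos: [568.9, 68.0, 139.9]
tcp_rot: [-1.571, -0.001, -1.571]
ft_force: [-0.1, -5.5, 7.5]
opening: 0.225
```

Request:
{"fn": "drive_tool", "kwargs": {"steps": [{"slide": [-0.0014,0,0.0033],"dr": [0,0,0],"fingers": 0},{"slide": [-0.0026,0,0.0067],"dr": [0,0,0],"fingers": 0}]}}

```text
t: 11.13
eef_pos: [575.4, 70.6, 139.9]
tcp_rot: [-1.572, -0.001, -1.571]
ft_force: [-2.2, -4.9, 7.9]
opening: 0.222
```

Request:
{"fn": "drive_tool", "kwargs": {"steps": [{"slide": [-0.0009,0,0.0035],"dr": [0,0,0],"fingers": 0},{"slide": [-0.0016,0,0.007],"dr": [0,0,0],"fingers": 0}]}}

```text
t: 11.3
eef_pos: [582.3, 72.2, 139.9]
tcp_rot: [-1.572, -0.001, -1.571]
ft_force: [-2.2, -5.6, 8.4]
opening: 0.222
```

Request:
{"fn": "drive_tool", "kwargs": {"steps": [{"slide": [-0.0004,0,0.0036],"dr": [0,0,0],"fingers": 0},{"slide": [-0.0005,0,0.0072],"dr": [0,0,0],"fingers": 0}]}}

```text
t: 11.47
eef_pos: [589.4, 72.8, 139.9]
tcp_rot: [-1.572, -0.001, -1.571]
ft_force: [-3.8, -3.9, 8.0]
opening: 0.223
```

Request:
{"fn": "drive_tool", "kwargs": {"steps": [{"slide": [0.0002,0,0.0036],"dr": [0,0,0],"fingers": 0},{"slide": [0.0006,0,0.0072],"dr": [0,0,0],"fingers": 0}]}}

```text
t: 11.63
eef_pos: [596.5, 72.3, 139.9]
tcp_rot: [-1.572, -0.0, -1.571]
ft_force: [-4.1, -3.1, 9.2]
opening: 0.221
```

Request:
{"fn": "drive_tool", "kwargs": {"steps": [{"slide": [0.0007,0,0.0035],"dr": [0,0,0],"fingers": 0},{"slide": [0.0016,0,0.007],"dr": [0,0,0],"fingers": 0}]}}

```text
t: 11.8
eef_pos: [603.5, 70.8, 139.9]
tcp_rot: [-1.572, -0.0, -1.571]
ft_force: [-3.0, -1.5, 8.3]
opening: 0.222
```

Request:
{"fn": "drive_tool", "kwargs": {"steps": [{"slide": [0.0012,0,0.0034],"dr": [0,0,0],"fingers": 0},{"slide": [0.0027,0,0.0067],"dr": [0,0,0],"fingers": 0}]}}

```text
t: 11.97
eef_pos: [610.2, 68.2, 139.9]
tcp_rot: [-1.572, 0.0, -1.571]
ft_force: [-3.5, -1.3, 8.8]
opening: 0.227
```

Request:
{"fn": "drive_tool", "kwargs": {"steps": [{"slide": [0.0017,0,0.0032],"dr": [0,0,0],"fingers": 0},{"slide": [0.0036,0,0.0062],"dr": [0,0,0],"fingers": 0}]}}

```text
t: 12.13
eef_pos: [616.4, 64.7, 139.9]
tcp_rot: [-1.572, 0.0, -1.571]
ft_force: [-3.8, 0.8, 9.6]
opening: 0.221
```

Request:
{"fn": "drive_tool", "kwargs": {"steps": [{"slide": [0.0022,0,0.0029],"dr": [0,0,0],"fingers": 0},{"slide": [0.0045,0,0.0056],"dr": [0,0,0],"fingers": 0}]}}

```text
t: 12.3
eef_pos: [622.0, 60.4, 139.9]
tcp_rot: [-1.572, 0.0, -1.571]
ft_force: [-3.2, 0.6, 8.3]
opening: 0.22
```

Request:
{"fn": "drive_tool", "kwargs": {"steps": [{"slide": [0.0026,0,0.0025],"dr": [0,0,0],"fingers": 0},{"slide": [0.0053,0,0.0049],"dr": [0,0,0],"fingers": 0}]}}

```text
t: 12.47
eef_pos: [626.9, 55.1, 139.9]
tcp_rot: [-1.572, 0.001, -1.571]
ft_force: [-4.6, 1.7, 8.0]
opening: 0.223
```

Request:
{"fn": "drive_tool", "kwargs": {"steps": [{"slide": [0.0029,0,0.0021],"dr": [0,0,0],"fingers": 0},{"slide": [0.006,0,0.004],"dr": [0,0,0],"fingers": 0}]}}

```text
t: 12.63
eef_pos: [631.0, 49.3, 139.9]
tcp_rot: [-1.572, 0.001, -1.571]
ft_force: [-2.4, 1.8, 7.5]
opening: 0.222
```

Request:
{"fn": "drive_tool", "kwargs": {"steps": [{"slide": [0.0032,0,0.0017],"dr": [0,0,0],"fingers": 0},{"slide": [0.0065,0,0.0031],"dr": [0,0,0],"fingers": 0}]}}

```text
t: 12.8
eef_pos: [634.3, 42.8, 139.9]
tcp_rot: [-1.571, 0.001, -1.571]
ft_force: [-2.0, 2.9, 8.2]
opening: 0.224
```

Request:
{"fn": "drive_tool", "kwargs": {"steps": [{"slide": [0.0034,0,0.0012],"dr": [0,0,0],"fingers": 0},{"slide": [0.0069,0,0.0021],"dr": [0,0,0],"fingers": 0}]}}

```text
t: 12.97
eef_pos: [636.4, 35.9, 139.9]
tcp_rot: [-1.571, 0.001, -1.571]
ft_force: [-1.5, 2.6, 7.0]
opening: 0.223
```

Request:
{"fn": "drive_tool", "kwargs": {"steps": [{"slide": [0.0035,0,0.0006],"dr": [0,0,0],"fingers": 0},{"slide": [0.0071,0,0.001],"dr": [0,0,0],"fingers": 0}]}}

```text
t: 13.13
eef_pos: [637.6, 28.9, 139.9]
tcp_rot: [-1.571, 0.001, -1.571]
ft_force: [-0.7, 3.5, 5.6]
opening: 0.225
```

Request:
{"fn": "drive_tool", "kwargs": {"steps": [{"slide": [0.0036,0,0.0001],"dr": [0,0,0],"fingers": 0},{"slide": [0.0072,0,-0.0001],"dr": [0,0,0],"fingers": 0}]}}

```text
t: 13.3
eef_pos: [637.7, 21.7, 140.0]
tcp_rot: [-1.57, 0.001, -1.571]
ft_force: [0.9, 8.2, 5.6]
opening: 0.218
```

Tangential force has risen a bit (8 N), so I'll take a smaller step.

Request:
{"fn": "drive_tool", "kwargs": {"steps": [{"slide": [0.0018,0,-0.0002],"dr": [0,0,0],"fingers": 0},{"slide": [0.0036,0,-0.0004],"dr": [0,0,0],"fingers": 0}]}}

```text
t: 13.47
eef_pos: [637.6, 21.3, 140.0]
tcp_rot: [-1.569, 0.006, -1.572]
ft_force: [6.2, 33.7, 4.7]
opening: 0.224
```

Hit the hard stop: 34 N tangential, measured y stalled at 21.3, total turn 4.99 rad, which is inside the stated 2.5–6.5. I'll ease off slightly, hold there, and record a picture as reference.

Request:
{"fn": "drive_tool", "kwargs": {"steps": [{"slide": [-0.0018,0,0.0002],"dr": [0,0,0],"fingers": 0},{"slide": [-0.0018,0,0.0002],"dr": [0,0,0],"fingers": 0},{"slide": [-0.0018,0,0.0002],"dr": [0,0,0],"fingers": 0}]}}

```text
t: 13.72
eef_pos: [637.7, 21.7, 139.9]
tcp_rot: [-1.57, 0.003, -1.571]
ft_force: [3.1, 14.4, 5.6]
opening: 0.221
```

```bash
python3 go.py 637.6 21.5 140; python3 look.py wrist w9 0 0 640 480;python3 look.py scene s9 175 160 415 335
```

```text
t 13.72 pos [637.7  21.7 139.9] rot [-1.57   0.003 -1.571] F [ 3.1 14.4  5.6] op 0.221
slide [ 0.0002 -0.0001 -0.0001] dr [-0.001  0.    -0.003]
```

View pics/w9.png

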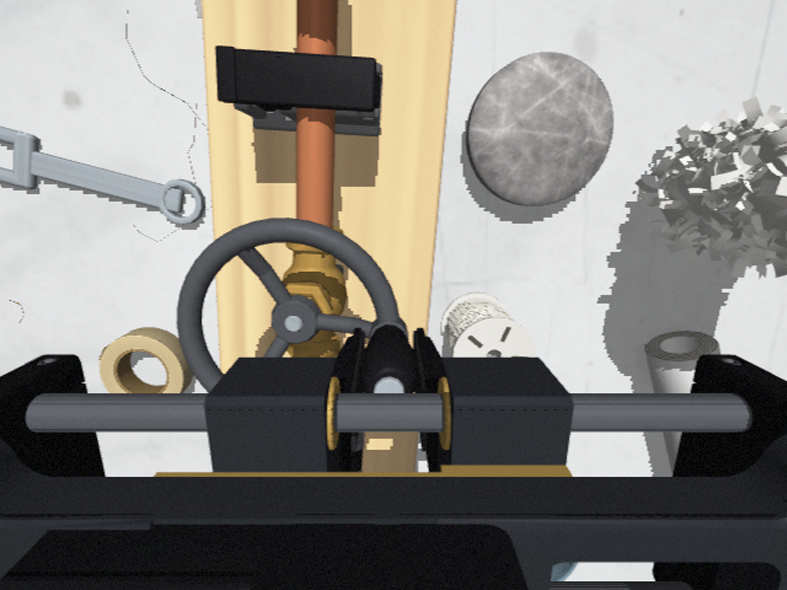

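View pics/s9.png

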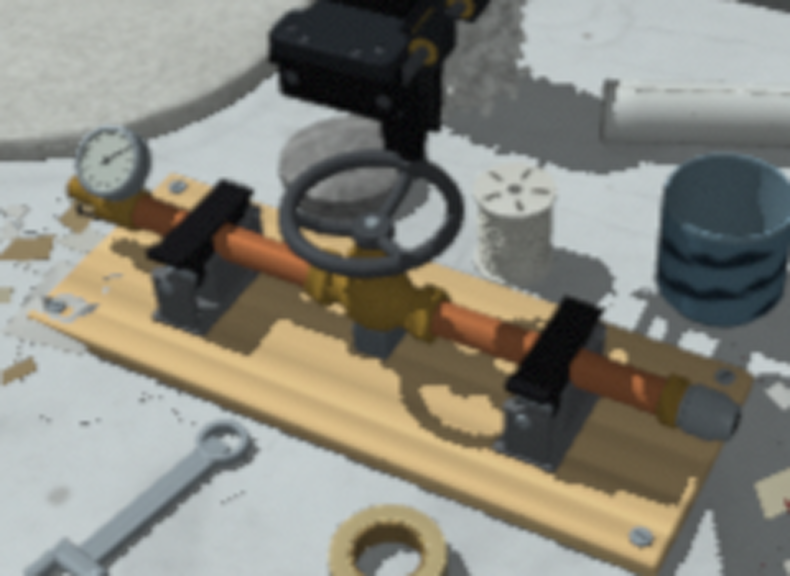

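Grip intact (bolt head at (389,386), as before) and the valve is held at its stop with 14 N; both clips are flat. Stop angle φ is about −0.071. Next I back off +12.566 rad in 0.252 rad rows.

```bash
sed -i 's/^C=.*/C=np.array([590.,25.]);r=48./; s/round(-d\[1\]\/1000,4),0,round(d\[0\]\/1000,4)/round(float(-d[1])\/1000,4),0,round(float(d[0])\/1000,4)/' circ.py; python3 circ.py -0.105 0.252 10
```

```text
t 13.82 meas phi -0.07 r 47.8 F [ 2.7 13.2  5.4] rot [-1.57   0.003 -1.571]
0 -> 1.155 [[-0.0121, 0, -0.0003], [-0.0237, 0, -0.0035], [-0.0341, 0, -0.0096], [-0.0427, 0, -0.018], [-0.0489, 0, -0.0283]]
1 -> 2.415 [[-0.0034, 0, -0.0116], [-0.0039, 0, -0.0236], [-0.0013, 0, -0.0354], [0.0041, 0, -0.0462], [0.012, 0, -0.0553]]
2 -> 3.675 [[0.01, 0, -0.0068], [0.0213, 0, -0.0109], [0.0333, 0, -0.0121], [0.0452, 0, -0.0102], [0.0563, 0, -0.0055]]
3 -> 4.935 [[0.0095, 0, 0.0074], [0.0169, 0, 0.0169], [0.0217, 0, 0.028], [0.0236, 0, 0.0399], [0.0224, 0, 0.0519]]
4 -> 6.195 [[-0.0041, 0, 0.0113], [-0.0109, 0, 0.0213], [-0.02, 0, 0.0292], [-0.0308, 0, 0.0347], [-0.0426, 0, 0.0372]]
5 -> 7.455 [[-0.0121, 0, -0.0005], [-0.0236, 0, -0.0039], [-0.034, 0, -0.0101], [-0.0424, 0, -0.0187], [-0.0485, 0, -0.0292]]
6 -> 8.715 [[-0.0033, 0, -0.0116], [-0.0035, 0, -0.0237], [-0.0007, 0, -0.0354], [0.0049, 0, -0.0461], [0.013, 0, -0.0551]]
7 -> 9.975 [[0.0101, 0, -0.0066], [0.0215, 0, -0.0106], [0.0335, 0, -0.0115], [0.0454, 0, -0.0095], [0.0564, 0, -0.0045]]
8 -> 11.235 [[0.0094, 0, 0.0076], [0.0166, 0, 0.0172], [0.0212, 0, 0.0284], [0.0229, 0, 0.0403], [0.0215, 0, 0.0523]]
9 -> 12.495 [[-0.0043, 0, 0.0113], [-0.0113, 0, 0.0211], [-0.0205, 0, 0.0289], [-0.0314, 0, 0.0341], [-0.0432, 0, 0.0365]]
```

Request:
{"fn": "drive_tool", "kwargs": {"steps": [{"slide": [-0.0121,0,-0.0003],"dr": [0,0,0],"fingers": 0},{"slide": [-0.0237,0,-0.0035],"dr": [0,0,0],"fingers": 0},{"slide": [-0.0341,0,-0.0096],"dr": [0,0,0],"fingers": 0},{"slide": [-0.0427,0,-0.018],"dr": [0,0,0],"fingers": 0},{"slide": [-0.0489,0,-0.0283],"dr": [0,0,0],"fingers": 0}]}}

```text
t: 14.23
eef_pos: [609.4, 68.7, 139.9]
tcp_rot: [-1.569, -0.0, -1.57]
ft_force: [0.4, -7.3, 6.1]
opening: 0.219
```

```bash
python3 circ.py 1.155 0.252 0
```

```text
t 14.23 meas phi 1.154 r 47.8 F [ 0.4 -7.3  6.1] rot [-1.569 -0.    -1.57 ]
```

Tracks well, so I'll continue.

Request:
{"fn": "drive_tool", "kwargs": {"steps": [{"slide": [-0.0034,0,-0.0116],"dr": [0,0,0],"fingers": 0},{"slide": [-0.0039,0,-0.0236],"dr": [0,0,0],"fingers": 0},{"slide": [-0.0013,0,-0.0354],"dr": [0,0,0],"fingers": 0},{"slide": [0.0041,0,-0.0462],"dr": [0,0,0],"fingers": 0},{"slide": [0.012,0,-0.0553],"dr": [0,0,0],"fingers": 0}]}}

```text
t: 14.65
eef_pos: [553.8, 56.7, 140.0]
tcp_rot: [-1.569, 0.0, -1.57]
ft_force: [9.9, -2.9, 2.1]
opening: 0.219
```

Request:
{"fn": "drive_tool", "kwargs": {"steps": [{"slide": [0.01,0,-0.0068],"dr": [0,0,0],"fingers": 0},{"slide": [0.0213,0,-0.0109],"dr": [0,0,0],"fingers": 0},{"slide": [0.0333,0,-0.0121],"dr": [0,0,0],"fingers": 0},{"slide": [0.0452,0,-0.0102],"dr": [0,0,0],"fingers": 0},{"slide": [0.0563,0,-0.0055],"dr": [0,0,0],"fingers": 0}]}}

```text
t: 15.07
eef_pos: [548.6, -0.5, 139.9]
tcp_rot: [-1.57, 0.001, -1.571]
ft_force: [10.6, 10.6, 2.8]
opening: 0.22
```

```bash
python3 circ.py 3.675 0.252 0
```

```text
t 15.07 meas phi -2.59 r 48.6 F [10.6 10.6  2.8] rot [-1.570e+00  1.000e-03 -1.571e+00]
```

Request:
{"fn": "drive_tool", "kwargs": {"steps": [{"slide": [0.0095,0,0.0078],"dr": [0,0,0],"fingers": 0},{"slide": [0.0169,0,0.0174],"dr": [0,0,0],"fingers": 0},{"slide": [0.0217,0,0.0285],"dr": [0,0,0],"fingers": 0},{"slide": [0.0234,0,0.0404],"dr": [0,0,0],"fingers": 0},{"slide": [0.0222,0,0.0524],"dr": [0,0,0],"fingers": 0}]}}

```text
t: 15.48
eef_pos: [600.3, -22.3, 139.9]
tcp_rot: [-1.573, 0.002, -1.572]
ft_force: [-5.9, 10.9, 10.8]
opening: 0.223
```

```bash
python3 circ.py 4.935 0.252 0
```

```text
t 15.48 meas phi -1.356 r 48.4 F [-5.9 10.9 10.8] rot [-1.573  0.002 -1.572]
```

Request:
{"fn": "drive_tool", "kwargs": {"steps": [{"slide": [-0.0045,0,0.0113],"dr": [0,0,0],"fingers": 0},{"slide": [-0.0113,0,0.0211],"dr": [0,0,0],"fingers": 0},{"slide": [-0.0204,0,0.029],"dr": [0,0,0],"fingers": 0},{"slide": [-0.031,0,0.0345],"dr": [0,0,0],"fingers": 0},{"slide": [-0.0428,0,0.037],"dr": [0,0,0],"fingers": 0}]}}

```text
t: 15.9
eef_pos: [637.6, 19.8, 139.9]
tcp_rot: [-1.573, -0.001, -1.571]
ft_force: [-6.3, -3.5, 10.7]
opening: 0.22
```

```bash
python3 circ.py 6.195 0.252 0
```

```text
t 15.9 meas phi -0.109 r 47.9 F [-6.3 -3.5 10.7] rot [-1.573e+00 -1.000e-03 -1.571e+00]
```

Request:
{"fn": "drive_tool", "kwargs": {"steps": [{"slide": [-0.0121,0,-0.0005],"dr": [0,0,0],"fingers": 0},{"slide": [-0.0236,0,-0.0039],"dr": [0,0,0],"fingers": 0},{"slide": [-0.034,0,-0.0101],"dr": [0,0,0],"fingers": 0},{"slide": [-0.0424,0,-0.0187],"dr": [0,0,0],"fingers": 0},{"slide": [-0.0485,0,-0.0292],"dr": [0,0,0],"fingers": 0}]}}

```text
t: 16.32
eef_pos: [609.0, 68.8, 139.9]
tcp_rot: [-1.569, -0.0, -1.571]
ft_force: [1.7, -6.3, 7.6]
opening: 0.221
```

Request:
{"fn": "drive_tool", "kwargs": {"steps": [{"slide": [-0.0033,0,-0.0116],"dr": [0,0,0],"fingers": 0},{"slide": [-0.0035,0,-0.0237],"dr": [0,0,0],"fingers": 0},{"slide": [-0.0007,0,-0.0354],"dr": [0,0,0],"fingers": 0},{"slide": [0.0049,0,-0.0461],"dr": [0,0,0],"fingers": 0},{"slide": [0.013,0,-0.0551],"dr": [0,0,0],"fingers": 0}]}}

```text
t: 16.73
eef_pos: [553.2, 56.0, 139.9]
tcp_rot: [-1.57, 0.0, -1.57]
ft_force: [7.7, -1.5, 4.3]
opening: 0.222
```

```bash
python3 circ.py 8.715 0.252 0
```

```text
t 16.73 meas phi 2.442 r 48.1 F [ 7.7 -1.5  4.3] rot [-1.57  0.   -1.57]
```

Request:
{"fn": "drive_tool", "kwargs": {"steps": [{"slide": [0.0101,0,-0.0063],"dr": [0,0,0],"fingers": 0},{"slide": [0.0215,0,-0.01],"dr": [0,0,0],"fingers": 0},{"slide": [0.0335,0,-0.0108],"dr": [0,0,0],"fingers": 0},{"slide": [0.0452,0,-0.0088],"dr": [0,0,0],"fingers": 0},{"slide": [0.0562,0,-0.0039],"dr": [0,0,0],"fingers": 0}]}}

```text
t: 17.15
eef_pos: [548.9, -0.7, 139.9]
tcp_rot: [-1.572, 0.001, -1.571]
ft_force: [5.4, 8.0, 5.1]
opening: 0.223
```

Request:
{"fn": "drive_tool", "kwargs": {"steps": [{"slide": [0.0094,0,0.0076],"dr": [0,0,0],"fingers": 0},{"slide": [0.0166,0,0.0172],"dr": [0,0,0],"fingers": 0},{"slide": [0.0212,0,0.0284],"dr": [0,0,0],"fingers": 0},{"slide": [0.0229,0,0.0403],"dr": [0,0,0],"fingers": 0},{"slide": [0.0215,0,0.0523],"dr": [0,0,0],"fingers": 0}]}}

```text
t: 17.57
eef_pos: [601.4, -22.0, 139.9]
tcp_rot: [-1.573, 0.001, -1.572]
ft_force: [-6.4, 9.2, 12.1]
opening: 0.221
```

```bash
python3 circ.py 11.235 0.252 0; python3 go.py 637.7 21.6 139.9
```

```text
t 17.57 meas phi -1.333 r 48.4 F [-6.4  9.2 12.1] rot [-1.573e+00  1.000e-03 -1.572e+00]
t 17.57 pos [601.4 -22.  139.9] rot [-1.573e+00  1.000e-03 -1.572e+00] F [-6.4  9.2 12.1] op 0.221
slide [-0.0437 -0.0001  0.0362] dr [ 0.002 -0.001 -0.001]
```

Request:
{"fn": "drive_tool", "kwargs": {"steps": [{"slide": [-0.0045,0,0.0113],"dr": [0,0,0],"fingers": 0},{"slide": [-0.0115,0,0.0211],"dr": [0,0,0],"fingers": 0},{"slide": [-0.0207,0,0.0287],"dr": [0,0,0],"fingers": 0},{"slide": [-0.0316,0,0.0339],"dr": [0,0,0],"fingers": 0},{"slide": [-0.0437,0,0.0363],"dr": [0,0,0],"fingers": 0}]}}

```text
t: 17.98
eef_pos: [637.8, 21.3, 139.9]
tcp_rot: [-1.573, -0.001, -1.571]
ft_force: [-10.4, -2.9, 13.4]
opening: 0.228
```

Request:
{"fn": "drive_tool", "kwargs": {"steps": [{"slide": [0,0,0],"dr": [0,0,0],"fingers": 0},{"slide": [0,0,0],"dr": [0,0,0],"fingers": 0},{"slide": [0,0,0],"dr": [0,0,0],"fingers": 0}]}}

```text
t: 18.23
eef_pos: [637.7, 22.2, 139.9]
tcp_rot: [-1.572, 0.001, -1.571]
ft_force: [-1.8, 1.6, 8.7]
opening: 0.225
```

```bash
python3 go.py 637.7 21.6 139.9; python3 circ.py 0 0.1 0; python3 look.py wrist w10 0 0 640 480;python3 look.py scene s10 175 160 415 335;python3 look.py top t10 155 180 425 300
```

```text
t 18.23 pos [637.7  22.2 139.9] rot [-1.572e+00  1.000e-03 -1.571e+00] F [-1.8  1.6  8.7] op 0.225
slide [ 0.0006 -0.     -0.    ] dr [ 0.001  0.    -0.001]
t 18.23 meas phi -0.059 r 47.8 F [-1.8  1.6  8.7] rot [-1.572e+00  1.000e-03 -1.571e+00]
```

View pics/w10.png

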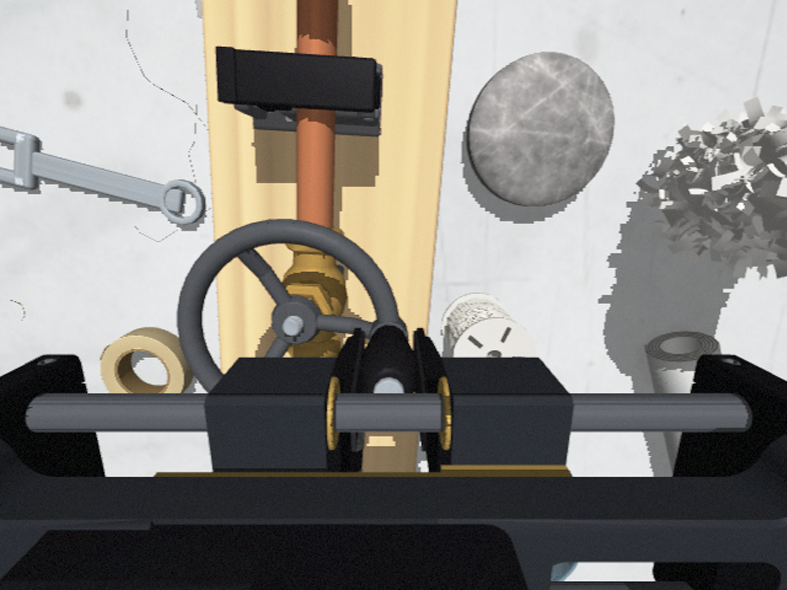

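View pics/s10.png

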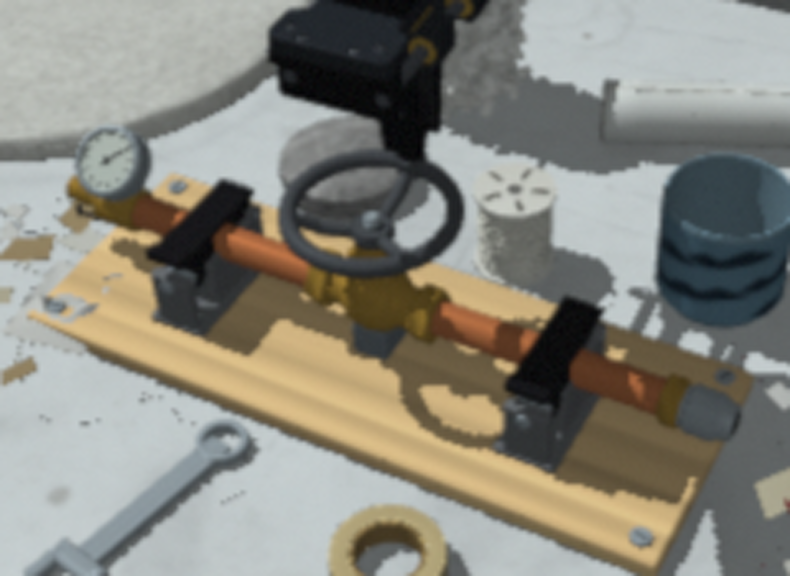

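Both views match the reference taken at the stop: spokes, bolt head at (389,386) and flat clips are all in the same place. The stem has visibly risen and the handle angle agrees within about 0.01 rad, so I'm handing in.

```bash
python3 - <<'E'
from h import *
print(env.job_done()); s=env.state(); print(s['t'],s['eef_pos'],s['opening'],s['ft_force'])
E
```

```text
the job is handed in; nothing more can be done
None
the job is handed in; nothing more can be done
```

The job is handed in at about 18.4 s of the 72 s allowed. Both clips are shut, and the valve was closed to its stop and then backed off two turns. The handle is still gripped. The hand-in gives no verdict, so what follows rests on my own checks.

- **Clips:** both ended on a hard stop at 74 mm, with 34 N on the left and 22 N on the right. They lie flat in the later pictures. My first press on the left clip missed, because I left out the hinge's 30 mm offset. That pass came down in front of the clip without force, and I repeated it in the right place.
- **Closing:** I turned the wheel 4.99 rad clockwise until it stopped. The force rose to 34 N and the position stalled; I then held it there at about 14 N for 0.25 s.
- **Backing off:** I turned it back two full turns. The measured handle angle is within about 0.01 rad of the angle at the stop. The wrist and scene pictures match those taken at the stop, apart from the raised stem.
- **Grip:** the opening is about 21 mm on the 22 mm handle, and the grasp point is roughly 7 mm above its centre. The finger force on the handle can't be read directly. The remaining force at the wrist was about 9 N, mostly vertical.
- **Other things on the bench:** the wrench, tape, tin, spool and mug look unmoved in the pictures; I did not measure their positions.

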